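Pry the spring clip off the large-wheel shaft

ROBOT

A 6-joint arm with a two-finger parallel gripper is mounted at the origin on the work surface. World frame = base frame: x ahead of the robot, y to its left, z up, the work surface at z = 0. Lengths are in mm, angles in rad, forces in N, time in s.
With the tool pointing down it reaches from about 325 to 775 mm from the base axis. Payload 5.5 kg.
Tool frame: the origin (TCP) lies at the very end of the fingers, on their centre line; the grasp point (between the pads) lies 19 mm behind it; y points along the fingers, z is the direction in which the jaws open and shut, and the axes are right-handed (so a half turn about y gives the same grasp; the last joint's range is limited). The gripper opens to 85 mm and grips with 20 to 120 N. Pads are 22 mm wide; open, the fingers measure 114 mm over their backs; the gripper's body (76 mm by 85 mm) begins 54 mm behind the grasp point. The pads swing forward as they close: fully open they stand 13 mm farther back than shut.
Start: joints at [-1.397, 0.091, 1.231, -0, 1.82, -0.057], TCP at [137.252, -584.105, 231.275] pointing down, gripper open.
Joint ranges: [-2.87, 2.87], [-0.86, 2.18], [0.17, 2.46], [-1.51, 4.65], [0.06, 2.69], [-2.65, 2.65]. Speed limits (rad/s): [2.57, 2.57, 3.01, 3.14, 3.14, 3.14].

INTERFACE

Orientations are given as a rotation vector (axis times angle).
In Python, from rig import ctrl gives the robot as it stands. The module is installed in compiled form; this text tells all that it offers.
- The arm moves only by the tool jog_arm, never from a script. Its argument "commands" is a list of rows, each an object of numbers: "dx", "dy", "dz": the shift along the tool's x, y, z in mm; "rx", "ry", "rz": the turn, a rotation vector about the tool's x, y, z in rad. A call has 1 to 8 rows; each row shifts and turns the pose as measured when the row begins, along the tool's axes as they then stand; what a row does not reach is not made up. A row lasts 1/10 s, in which the tool goes at most 50 mm and 8.59 degrees, less where a joint would pass 70% of its speed; a pose out of reach is approached as far as the arm can. A call is refused whole if a number of a shift passes 50 or a number of a turn 0.15, either way. A call with a gripper value outside its range is refused whole. "jaw" is the opening, from 0 (shut) to 1 (fully open), set as the call begins (left out, the last holds). The fingers move at their own pace and stop on an object; "newtons" is the grip in N (left out, the last holds). Time passes only in rows, so rows that do not move let the fingers close. It gives the time, the measured TCP pose, the force and the opening at its end, in the units of the state.
- ctrl.sense(): the state, without advancing time (a new reading comes with each control period).
- ctrl.camera(name): name is "side" or "top"; returns the picture (400x640x3 uint8, red, green, blue); there is no depth.
- ctrl.get_calibration(name): a dict with "fx", "fy", "cx", "cy" (pixels), "D" ([k1, k2, p1, p2, k3] as OpenCV has them; the pictures are not rectified), "position" and "orientation" of the camera in the world. Camera axes: x right, y down, z forward; pixel columns grow to the right and rows downward; lengths in mm; the calibration is good to about 2 mm. A picture is of the moment at which its call begins. get_calibration takes no time and is no camera call.
- ctrl.close_job(): hands the job in, once; it reports no verdict.
Trained networks look in the newest picture that a camera, given by its name, has taken for a name from the list of things; names that differ only in an ending like _2 or _b are one class to them, and where a whole thing is asked for, a point or a joint stands for the part that bears it (a point fixed in the world has none). Each returns a list of dicts, best first, with "score" (0 to 1); they miss things now and then, are a little off and sometimes report something else, mostly with a low value. They report only what shows in the picture. A call takes as long as a camera call. They do not tell look-alikes from the thing itself.
- ctrl.regions_of(camera, label): "mask" (400x640 bool, what is visible of it) and "pixel" ([column, row] in pixels, amid what is visible of it).
The state is a dict: "time": time; "q": joint angles; "joint_velocities": joint speeds; "joint_torque": joint torques, N m; "tool_pos": TCP position; "tcp_rot": TCP orientation; "contact_force": force on the tool from outside, world axes, zero at the start; "torque": the same for the moment, N m; "gripper_width": finger opening in mm.
Only numpy, scipy, OpenCV 4.12 (cv2) and the standard library are available. Lean on these libraries where they do the work, as an engineer would, in place of code of your own. Each camera call takes 0.05 s, during which the arm holds its last target.

TASK

Lift the T-handled hooked pick out of its rest, catch the loop of the spring clip on the shaft that carries the larger wheel, and pull the clip up out of its groove with the pick. Bring the clip back on the hook and hang the pick in its rest again, so that the clip ends up hanging over or lying in the rest's tray. Do not touch the clips with the gripper, and leave the clip of the small-wheel shaft in its groove.

Things in the scene. Friction and masses are not known exactly. Their poses are not given: they have to be found in the camera images.
- pick: T-handled hooked pick, about 90 g, hanging upright in the rest. Origin: centre of the black handle bar, 16 (x) x 140 (y) x 20 (z) mm. A 6 mm shank drops from the bar's middle to a J hook: level foot, centre line at z -80, runs 26 towards -x, then the tip turns up to z -68; 20 clear between shank and tip. Grip the bar's middle from above, fingers closing along x. A straight pick nearby is not it.
- rest: Fixed aluminium rest. Origin: centre of its underside, z up. Tray 140 (x) x 180 (y) mm, walls 18 high, with two uprights 10 thick at y -54 and +54. Notches in their tops bear the bar, laid along y: seats 160 high, 40 wide in x between lugs 12 high. The pick starts hanging in the middle, axes parallel to the rest's, its origin 170 up; space between the uprights is free for fingers.
- clip: Steel spring clip, 44 g, 38 mm wide, 7 thick, in the groove of the level shaft with the LARGE wheel (90 across). Origin: on the shaft axis, 100 above the bench; x along the shaft to its free end, z up. Pull loop of 6 wire stands above the shaft: opening y -14 to 14, z 15 to 43, right through along x. Sprung legs below: 6 to 10 N straight up frees it. On the hook it hangs 60 below the foot.
- clip_small: The same clip, to be left alone, on a like shaft with a SMALL wheel (48 mm across); the two places swap. Both shafts: 26 mm thick, fixed in a grey motor block 130 high; seen from the clip the shaft ends at x +15, the wheel's face is at x -33, the block at x -55. A hook goes through the loop from the free end, tip towards the wheel. A clip 30 up is clear of its shaft.
Mind the look-alikes: they are no part of the job. Several things have the shape of the pick; the one meant has the colours described above.

How it is judged:
By the outcome, as a careful person would: the job done as asked, in the order asked, and still so for the second after the job is handed in, with the robot touching nothing.
It also fails if it takes over 64 s, if anything falls off the work surface, if the arm or the gripper's body presses on something with over 40 N, if the wrist force passes 120 N, or if a joint passes its speed limit or range.

## Working session

There is one attempt and no reset: what is moved stays moved. The work goes in short steps, Python scripts to look and compute and a tool call to move; the robot and the scene stay as the last step left them, time stands still between calls to the robot, and variables do not carry over. Pictures are saved under pics/ and viewed, and the job is handed in when it is done.

Besides the shell and the picture viewer there is one more tool, called as name(argument=value, ...) on one line, values as JSON. jog_arm: Moves the arm, as the interface text tells. Its arguments: {"type":"object","properties":{"commands":{"type":"array"},"jaw":{"type":"number"},"newtons":{"type":"number"}},"required":["commands"]}

```bash
mkdir -p pics; python3 - <<'E'
from rig import ctrl
import cv2,json
s=ctrl.sense(); print(s)
for n in("side","top"):
    im=ctrl.camera(n); cv2.imwrite(f"pics/{n}0.png",im[:,:,::-1]); print(n,ctrl.get_calibration(n))
    for l in ("pick","rest","clip"):
        for r in ctrl.regions_of(n,l): print(n,l,round(r["score"],2),r["pixel"],r["mask"].sum())
E
```

```text
{'time': 0.0, 'q': array([-1.39671596e+00,  9.18378633e-02,  1.23189230e+00,  3.97759561e-08,
        1.81979756e+00, -5.67115143e-02]), 'joint_velocities': array([ 0.00110419,  0.00112965, -0.00129962,  0.00255955,  0.00084694,
        0.00061654]), 'joint_torque': array([-1.63468198e-03, -4.58735669e+01, -4.18022454e+01, -2.29578063e-04,
        1.18365046e-02,  2.71963768e-05]), 'tool_pos': array([ 137.19112132, -583.81171081,  230.15982035]), 'tcp_rot': array([-0.24343818,  2.10122503, -2.09714281]), 'contact_force': array([-0.53014648, -0.50547705,  0.12343761]), 'torque': array([-0.00416212, -0.01246091,  0.01516816]), 'gripper_width': 85.47481914028315}
side {'fx': 393.7520606736286, 'fy': 393.7520606736286, 'cx': 319.3517294170829, 'cy': 202.3281605446113, 'D': array([-0.03459617,  0.        ,  0.        ,  0.        ,  0.        ]), 'position': array([  90.13618822, 1033.9391228 ,  716.76614519]), 'orientation': array([-0.36562776,  2.56026408, -1.485046  ])}
side pick 0.64 [264.1, 230.1] 235
side pick 0.61 [352.3, 323.9] 619
side rest 0.65 [270.8, 274.5] 3243
top {'fx': 385.90250412789067, 'fy': 385.90250412789067, 'cx': 316.6802640066741, 'cy': 196.7105131782028, 'D': array([-0.00129489,  0.        ,  0.        ,  0.        ,  0.        ]), 'position': array([ 350.37892772,   26.72124518, 1038.08322362]), 'orientation': array([-2.17475106,  2.18207054, -0.04281888])}
top pick 0.6 [218.6, 166.6] 604
top pick 0.6 [187.0, 275.9] 474
top rest 0.86 [232.0, 175.3] 3145
top clip 0.44 [215.3, 169.5] 599
top clip 0.41 [447.9, 106.4] 116
```

View pics/side0.png

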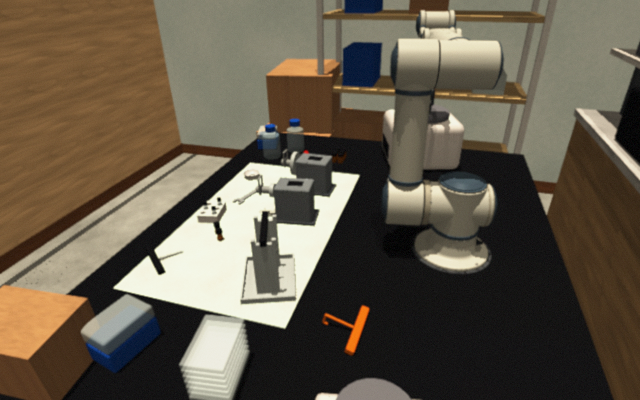

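View pics/top0.png

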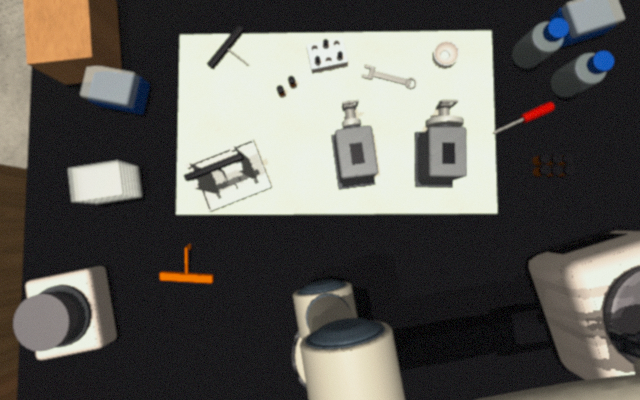

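Top view: the rest with the black pick hanging in it is at about (220,165). The motor blocks are at (355,150) and (447,145), with their shafts pointing up in the image, and the right one seems to carry the larger wheel. I'll zoom in to check.

```bash
python3 - <<'E'
import cv2
t=cv2.imread("pics/top0.png"); s=cv2.imread("pics/side0.png")
def z(im,x0,y0,x1,y1,k,n): cv2.imwrite(n,cv2.resize(im[y0:y1,x0:x1],None,fx=k,fy=k,interpolation=cv2.INTER_CUBIC))
z(t,320,80,480,200,5,"pics/t_mot.png")
z(t,165,125,285,215,6,"pics/t_rest.png")
z(s,200,130,350,230,5,"pics/s_mot.png")
z(s,220,195,320,305,5,"pics/s_rest.png")
E
```

```text
(no output)
```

View pics/t_mot.png

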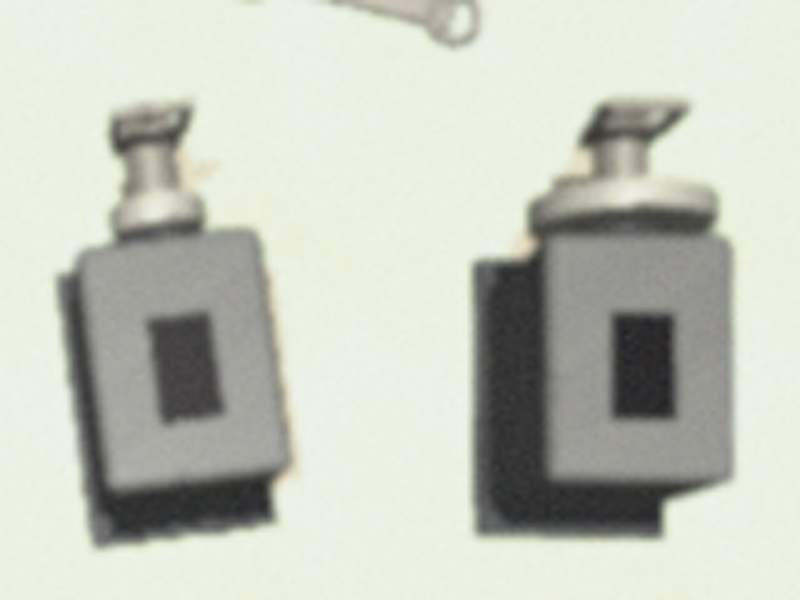

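View pics/t_rest.png

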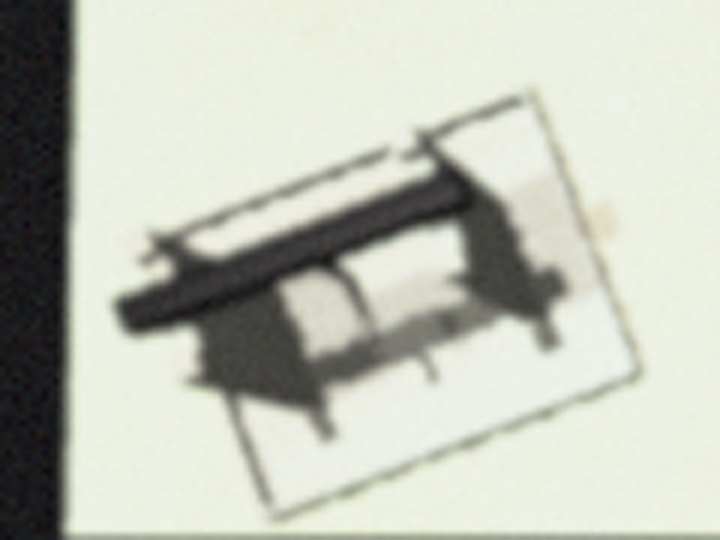

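View pics/s_mot.png

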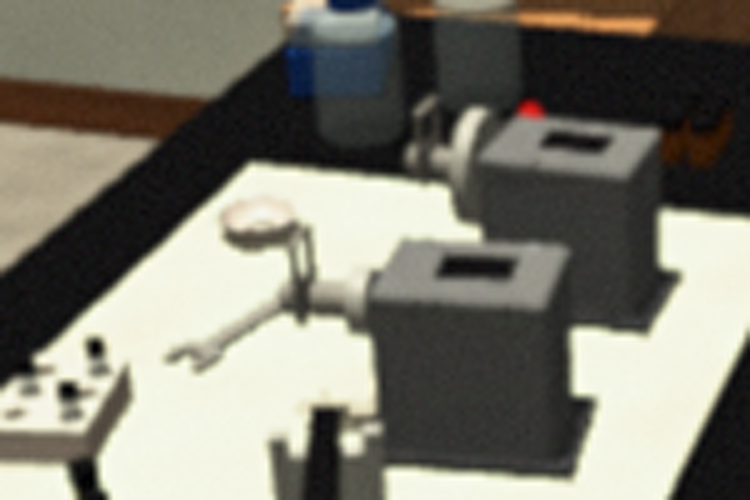

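View pics/s_rest.png

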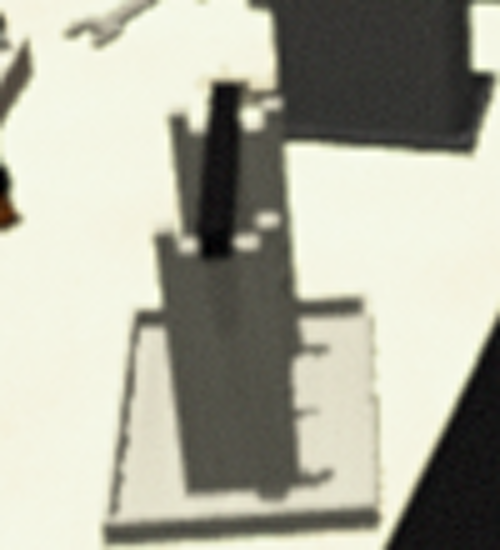

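Zoomed in, the right-hand motor at top pixel (447,120) clearly has the larger wheel, and both clip loops stand up. The pick is black and hangs in the rest. Next I'll compute positions.

```bash
cat > h.py <<'E'
import numpy as np,cv2
from scipy.spatial.transform import Rotation as R
from rig import ctrl
def cal(n):
    c=ctrl.get_calibration(n); K=np.array([[c["fx"],0,c["cx"]],[0,c["fy"],c["cy"]],[0,0,1]])
    return K,np.array(c["D"]),np.array(c["position"]),R.from_rotvec(c["orientation"]).as_matrix()
C={n:cal(n) for n in("side","top")}
def proj(n,P):
    K,D,p,Rm=C[n]; P=np.atleast_2d(np.array(P,float))
    rv,_=cv2.Rodrigues(Rm.T); return cv2.projectPoints(P,rv,-Rm.T@p,K,D)[0].reshape(-1,2)
def back(n,px,z):
    K,D,p,Rm=C[n]; u=cv2.undistortPoints(np.array(px,float).reshape(-1,1,2),K,D).reshape(-1,2)
    d=np.c_[u,np.ones(len(u))]@Rm.T; return p+d*((z-p[2])/d[:,2])[:,None]
def fr(x,y,z,yaw): 
    return lambda P: np.atleast_2d(np.array(P,float))@R.from_euler("z",yaw).as_matrix().T+[x,y,z]
E
python3 - <<'E'
from h import *
np.set_printoptions(precision=1,suppress=True)
def t(l,ox,oy,k): return [(ox+a/k,oy+b/k) for a,b in l]
print("rim",back("top",t([(530,93),(640,375),(273,517)],165,125,6),18))
b=back("top",t([(120,300),(135,332),(470,200),(455,178)],165,125,6),180);print("bar",b,b.mean(0))
for nm,l in(("small",[(80,250),(255,228),(290,470),(110,492)]),("large",[(545,235),(730,235),(733,480),(548,480)])):
    q=back("top",t(l,320,80,5),130);print(nm,q,q.mean(0))
print("rim side",back("side",t([(105,540),(380,525),(138,312),(362,300)],220,195,5),18))
print("barside",back("side",t([(203,255),(228,258),(240,84),(215,84)],220,195,5),180))
print("large side top",back("side",t([(545,115),(665,130),(635,185),(480,165)],200,130,5),130))
print("small side top",back("side",t([(400,240),(570,245),(570,310),(370,295)],200,130,5),130))
E
```

```text
rim [[566.1 220.   18. ]
 [439.3 170.   18. ]
 [376.9 332.9  18. ]]
bar [[454.4 343.4 180. ]
 [442.2 337.5 180. ]
 [491.4 211.6 180. ]
 [499.8 217.3 180. ]] [471.9 277.4 180. ]
small [[566.2   1.3 130. ]
 [576.1 -82.  130. ]
 [460.3 -97.1 130. ]
 [450.3 -12.2 130. ]] [513.2 -47.5 130. ]
large [[ 571.6 -218.9  130. ]
 [ 570.9 -305.9  130. ]
 [ 454.5 -304.2  130. ]
 [ 454.9 -217.9  130. ]] [ 513.  -261.7  130. ]
rim side [[496.3 398.3  18. ]
 [367.8 350.3  18. ]
 [561.7 224.7  18. ]
 [440.4 178.7  18. ]]
barside [[442.1 364.8 180. ]
 [429.9 363.8 180. ]
 [486.6 217.6 180. ]
 [499.5 221.1 180. ]]
large side top [[ 545.6 -310.   130. ]
 [ 448.1 -305.1  130. ]
 [ 442.9 -202.7  130. ]
 [ 562.2 -207.5  130. ]]
small side top [[572.7 -75.6 130. ]
 [458.8 -98.2 130. ]
 [431.   -9.7 130. ]
 [561.5   4.4 130. ]]
```

```bash
cat > ov.py <<'E'
from h import *
def clipw(f):
    L=[]
    for x in(-3,3):
        for h,b,t in((14,15,43),(20,15,49)):
            L.append(f([(x,-h,b),(x,-h,t),(x,h,t),(x,h,b),(x,-h,b)]))
    return L
def circ(f,x,r): a=np.linspace(0,2*np.pi,40); return f(np.c_[np.full(40,x),r*np.cos(a),r*np.sin(a)])
def motor(x,y,yaw,r):
    f=fr(x,y,100,yaw); return clipw(f)+[circ(f,-33,r),circ(f,15,13),f([(-55,-42,30),(-55,42,30),(-171,42,30),(-171,-42,30),(-55,-42,30)])]
def rest(x,y,yaw):
    f=fr(x,y,0,yaw); L=[f([(70*a,90*b,z) for a,b in((1,1),(1,-1),(-1,-1),(-1,1),(1,1))]) for z in(0,18)]
    for yy in(-59,-49,49,59): L.append(f([(-32,yy,172),(-20,yy,172),(-20,yy,160),(20,yy,160),(20,yy,172),(32,yy,172)]))
    return L
def pick(x,y,z,yaw):
    f=fr(x,y,z,yaw); return [f([(8*a,70*b,10) for a,b in((1,1),(1,-1),(-1,-1),(-1,1),(1,1))]),f([(0,0,-10),(0,0,-80),(-26,0,-80),(-26,0,-68)])]
def draw(n,im,LS,box,k,out):
    x0,y0,x1,y1=box; o=cv2.resize(im[y0:y1,x0:x1],None,fx=k,fy=k,interpolation=cv2.INTER_CUBIC)
    for L,c in LS:
        for P in L:
            q=(proj(n,P)-[x0,y0]+.5)*k-.5
            cv2.polylines(o,[np.round(q*8).astype(np.int32)],False,c,1,cv2.LINE_AA,3)
    cv2.imwrite(out,o)
E
python3 - <<'E'
from ov import *
t=cv2.imread("pics/top0.png"); s=cv2.imread("pics/side0.png")
G=(0,200,0);Rd=(0,0,255);B=(255,0,0)
y=np.radians(20.8)
LS=[(motor(626,-262,0,45),Rd),(motor(631,-34,np.radians(7),24),B)]
draw("top",t,LS,(320,80,480,200),5,"pics/o1.png")
draw("side",s,LS,(200,130,350,230),5,"pics/o2.png")
LS=[(rest(471.5,276.5,y),G),(pick(471.5,276.5,170,y),Rd),(pick(471.5,276.5,170,y+np.pi)[1:],B)]
draw("top",t,LS,(165,125,285,215),6,"pics/o3.png")
draw("side",s,LS,(220,195,320,305),5,"pics/o4.png")
E
```

```text
(no output)
```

View pics/o1.png

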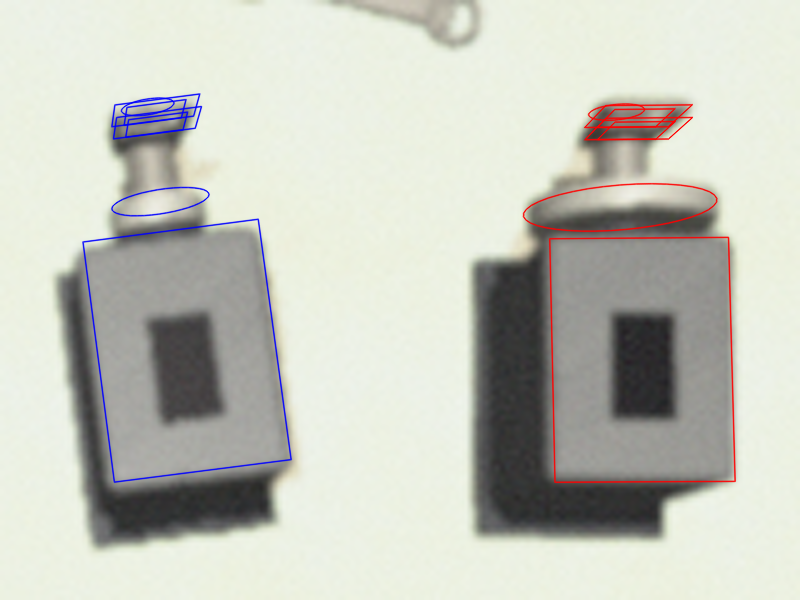

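View pics/o2.png

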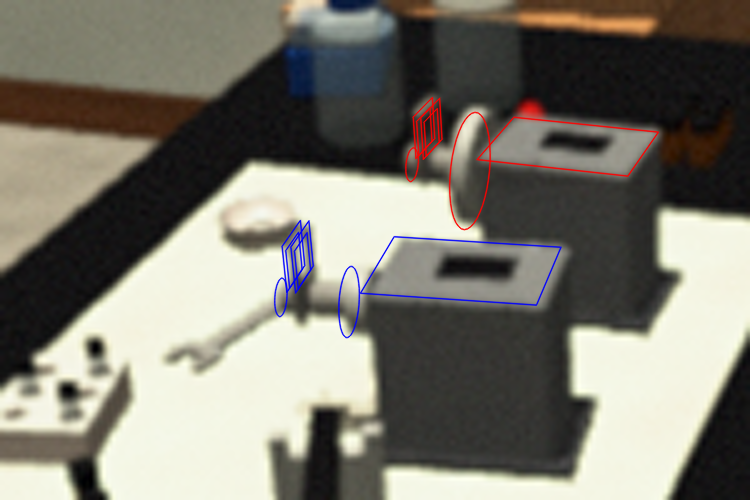

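View pics/o3.png

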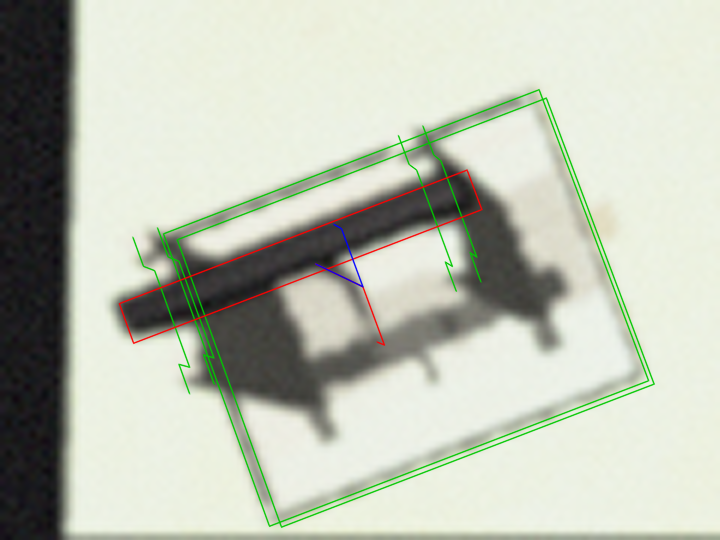

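View pics/o4.png

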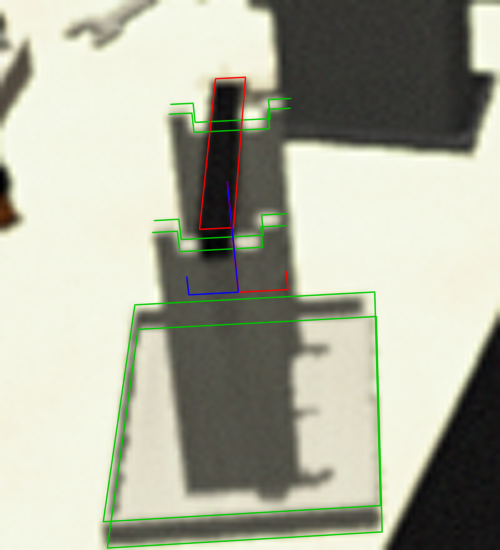

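The overlays fit within about 1 px in the top view. The hook foot points to world −x (pick yaw about 20.8°). The large clip is at about (626,−262) with yaw near 0. Next I'll compute the tool-frame moves.

```bash
cat > mv.py <<'E'
from h import *
np.set_printoptions(precision=3,suppress=True)
def tool(yaw):  # y down, z along pick x at yaw (or flipped)
    z=np.array([np.cos(yaw),np.sin(yaw),0]); y=np.array([0,0,-1.]); return R.from_matrix(np.c_[np.cross(y,z),y,z])
def rel(p,Rt):
    s=ctrl.sense(); Rc=R.from_rotvec(s["tcp_rot"])
    d=Rc.inv().apply(np.array(p)-s["tool_pos"]); w=(Rc.inv()*Rt).as_rotvec()
    print("t",round(s["time"],2),"pos",s["tool_pos"],"F",s["contact_force"],"w",s["gripper_width"]); print(" shift tool",d,"turn",w, "q",s["q"])
if __name__=="__main__":
    s=ctrl.sense(); M=R.from_rotvec(s["tcp_rot"]).as_matrix(); print(M)
    for a in(20.8,200.8): rel([473,278,300],tool(np.radians(a)))
E
python3 mv.py
```

```text
[[-0.973 -0.     0.229]
 [-0.229  0.    -0.973]
 [ 0.    -1.    -0.   ]]
t 0.4 pos [ 137.225 -584.069  231.124] F [-0.369  0.869 -0.017] w 85.23812233539827
 shift tool [-524.023  -68.662 -762.455] turn [ 0.    -1.703 -0.   ] q [-1.397  0.091  1.231 -0.     1.82  -0.057]
t 0.4 pos [ 137.225 -584.069  231.124] F [-0.369  0.869 -0.017] w 85.23812233539827
 shift tool [-524.023  -68.662 -762.455] turn [0.    1.438 0.   ] q [-1.397  0.091  1.231 -0.     1.82  -0.057]
```

jog_arm(commands=[{"dy": -10, "ry": -0.14}, {"dy": -10, "ry": -0.14}, {"dy": -10, "ry": -0.14}, {"dy": -10, "ry": -0.14}, {"dy": -10, "ry": -0.14}, {"dy": -10, "ry": -0.14}, {"dy": -10, "ry": -0.14}, {"dy": -10, "ry": -0.14}], jaw=1, newtons=40)

```text
schema error: expected keys dx, dy, dz, rx, ry, rz
```

```bash
python3 -c "
from mv import *
rel([473,278,300],tool(np.radians(20.8)))"
```

```text
t 0.4 pos [ 137.225 -584.069  231.124] F [-0.369  0.869 -0.017] w 85.23812233539827
 shift tool [-524.023  -68.662 -762.455] turn [ 0.    -1.703 -0.   ] q [-1.397  0.091  1.231 -0.     1.82  -0.057]
```

jog_arm(commands=[{"dx": 0, "dy": -10, "dz": 0, "rx": 0, "ry": -0.14, "rz": 0}, {"dx": 0, "dy": -10, "dz": 0, "rx": 0, "ry": -0.14, "rz": 0}, {"dx": 0, "dy": -10, "dz": 0, "rx": 0, "ry": -0.14, "rz": 0}, {"dx": 0, "dy": -10, "dz": 0, "rx": 0, "ry": -0.14, "rz": 0}, {"dx": 0, "dy": -10, "dz": 0, "rx": 0, "ry": -0.14, "rz": 0}, {"dx": 0, "dy": -10, "dz": 0, "rx": 0, "ry": -0.14, "rz": 0}, {"dx": 0, "dy": -10, "dz": 0, "rx": 0, "ry": -0.14, "rz": 0}, {"dx": 0, "dy": -10, "dz": 0, "rx": 0, "ry": -0.14, "rz": 0}], jaw=1, newtons=40)

```text
time: 1.2
tool_pos: [137.1, -583.5, 311.5]
tcp_rot: [-1.118, 1.341, -1.334]
contact_force: [-0.9, 0.0, 0.2]
gripper_width: 85.2
```

```bash
python3 -c "
from mv import *
rel([473,278,300],tool(np.radians(20.8)))"
```

```text
t 1.2 pos [ 137.14  -583.461  311.51 ] F [-0.9    0.032  0.197] w 85.236024725637
 shift tool [-907.026   15.311  179.213] turn [ 0.    -0.54  -0.005] q [-1.397  0.127  1.049  0.     1.97  -1.22 ]
```

jog_arm(commands=[{"dx": -30, "dy": 0, "dz": 30, "rx": 0, "ry": -0.135, "rz": 0}, {"dx": -35, "dy": 0, "dz": 25, "rx": 0, "ry": -0.135, "rz": 0}, {"dx": -40, "dy": 0, "dz": 20, "rx": 0, "ry": -0.135, "rz": 0}, {"dx": -40, "dy": 0, "dz": 20, "rx": 0, "ry": -0.135, "rz": 0}, {"dx": -45, "dy": 0, "dz": 15, "rx": 0, "ry": 0, "rz": 0}, {"dx": -45, "dy": 0, "dz": 15, "rx": 0, "ry": 0, "rz": 0}, {"dx": -45, "dy": 0, "dz": 15, "rx": 0, "ry": 0, "rz": 0}, {"dx": -45, "dy": 0, "dz": 15, "rx": 0, "ry": 0, "rz": 0}])

```text
time: 2.0
tool_pos: [212.8, -243.1, 310.5]
tcp_rot: [-1.363, 0.923, -0.917]
contact_force: [1.4, 0.8, 0.5]
gripper_width: 85.7
```

```bash
python3 -c "
from mv import *
rel([473,278,300],tool(np.radians(20.8)))"
```

```text
t 2.0 pos [ 212.845 -243.133  310.468] F [1.355 0.754 0.514] w 85.67715059734854
 shift tool [-384.823   13.401  437.151] turn [-0.002  0.023 -0.006] q [-0.96  -0.605  1.667  0.003  2.085 -1.345]
```

jog_arm(commands=[{"dx": 0, "dy": 0, "dz": 45, "rx": 0, "ry": 0, "rz": 0}, {"dx": -5, "dy": 0, "dz": 45, "rx": 0, "ry": 0, "rz": 0}, {"dx": -20, "dy": 0, "dz": 45, "rx": 0, "ry": 0, "rz": 0}, {"dx": -20, "dy": 0, "dz": 45, "rx": 0, "ry": 0, "rz": 0}, {"dx": -30, "dy": 0, "dz": 40, "rx": 0, "ry": 0, "rz": 0}, {"dx": -30, "dy": 0, "dz": 40, "rx": 0, "ry": 0, "rz": 0}, {"dx": -30, "dy": 0, "dz": 40, "rx": 0, "ry": 0, "rz": 0}, {"dx": -30, "dy": 0, "dz": 40, "rx": 0, "ry": 0, "rz": 0}])

```text
time: 2.8
tool_pos: [464.9, 43.9, 317.6]
tcp_rot: [-1.363, 0.91, -0.941]
contact_force: [1.9, 0.1, 0.5]
gripper_width: 85.6
```

```bash
python3 -c "
from mv import *
rel([473,278,300],tool(np.radians(20.8)))"
```

```text
t 2.8 pos [464.895  43.944 317.645] F [1.931 0.097 0.518] w 85.55911410666023
 shift tool [-214.734   15.642   93.827] turn [-0.012  0.016  0.015] q [ 0.028 -0.242  1.392 -0.01   1.974 -0.354]
```

jog_arm(commands=[{"dx": -40, "dy": 2, "dz": 18, "rx": -0.01, "ry": 0.015, "rz": 0.015}, {"dx": -40, "dy": 2, "dz": 18, "rx": 0, "ry": 0, "rz": 0}, {"dx": -40, "dy": 2, "dz": 18, "rx": 0, "ry": 0, "rz": 0}, {"dx": -35, "dy": 2, "dz": 15, "rx": 0, "ry": 0, "rz": 0}, {"dx": -25, "dy": 2, "dz": 10, "rx": 0, "ry": 0, "rz": 0}, {"dx": -20, "dy": 0, "dz": 8, "rx": 0, "ry": 0, "rz": 0}, {"dx": 0, "dy": 0, "dz": 0, "rx": 0, "ry": 0, "rz": 0}])

```text
time: 3.5
tool_pos: [474.4, 277.3, 304.1]
tcp_rot: [-1.362, 0.933, -0.93]
contact_force: [0.3, -0.8, -0.2]
gripper_width: 85.3
```

```bash
python3 -c "
from mv import *
rel([473,278,151],tool(np.radians(20.8)))"
```

```text
t 3.5 pos [474.374 277.27  304.057] F [ 0.33  -0.801 -0.215] w 85.31300000658035
 shift tool [ -0.925 153.06   -0.862] turn [ 0.001  0.008 -0.002] q [ 0.466 -0.017  1.212  0.002  1.948  0.096]
```

jog_arm(commands=[{"dx": 0, "dy": 25, "dz": 0, "rx": 0, "ry": 0.008, "rz": 0}, {"dx": 0, "dy": 25, "dz": 0, "rx": 0, "ry": 0, "rz": 0}, {"dx": 0, "dy": 25, "dz": 0, "rx": 0, "ry": 0, "rz": 0}, {"dx": 0, "dy": 20, "dz": 0, "rx": 0, "ry": 0, "rz": 0}, {"dx": 0, "dy": 0, "dz": 0, "rx": 0, "ry": 0, "rz": 0}])

```text
time: 4.0
tool_pos: [474.9, 275.1, 207.7]
tcp_rot: [-1.357, 0.937, -0.939]
contact_force: [0.0, 0.5, -0.6]
gripper_width: 85.6
```

```bash
python3 - <<'E'
from mv import *
from ov import *
rel([473,278,151],tool(np.radians(20.8)))
LS=[(rest(473,278,np.radians(20.8)),(0,200,0)),(pick(473,278,170,np.radians(20.8)),(0,0,255))]
for n,b in(("side",(190,130,350,250)),("top",(145,105,305,225))):
    im=ctrl.camera(n)[:,:,::-1].copy(); cv2.imwrite(f"pics/{n}1.png",im); draw(n,im,LS,b,5,f"pics/{n}1o.png")
E
```

```text
t 4.0 pos [474.943 275.087 207.728] F [ 0.03   0.539 -0.609] w 85.58622433558426
 shift tool [-3.41  56.726 -0.912] turn [-0.002 -0.001 -0.   ] q [ 0.463 -0.052  1.418 -0.     1.774  0.101]
```

View pics/side1o.png

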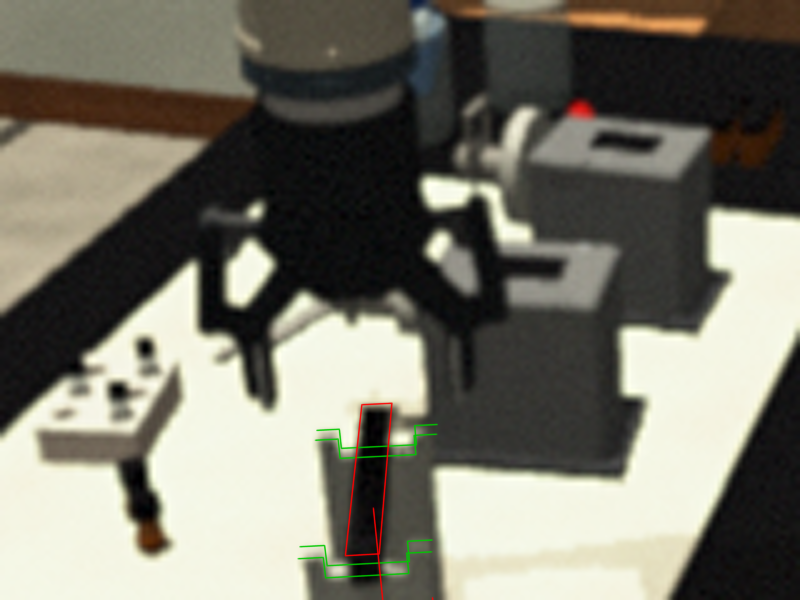

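View pics/top1o.png

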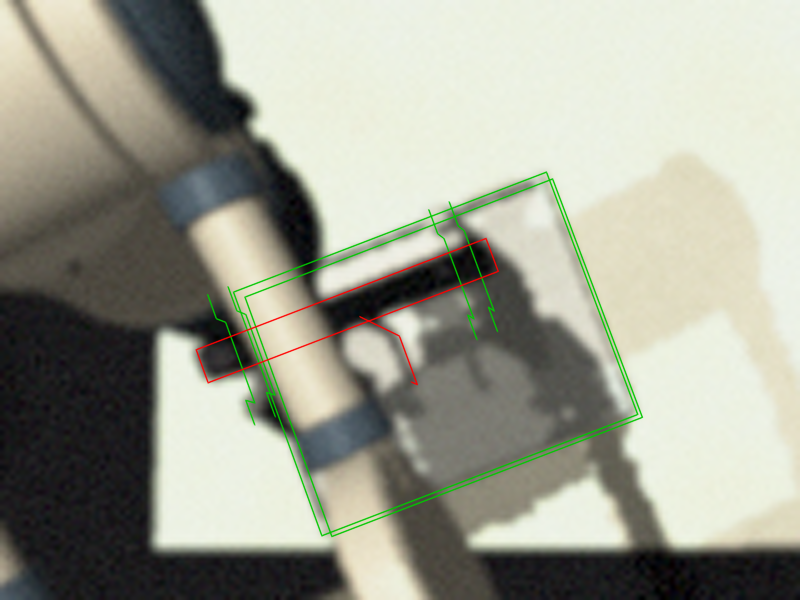

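jog_arm(commands=[{"dx": -3, "dy": 15, "dz": 0, "rx": 0, "ry": 0, "rz": 0}, {"dx": 0, "dy": 15, "dz": 0, "rx": 0, "ry": 0, "rz": 0}, {"dx": 0, "dy": 15, "dz": 0, "rx": 0, "ry": 0, "rz": 0}, {"dx": 0, "dy": 11, "dz": 0, "rx": 0, "ry": 0, "rz": 0}, {"dx": 0, "dy": 0, "dz": 0, "rx": 0, "ry": 0, "rz": 0}])

```text
time: 4.6
tool_pos: [476.7, 279.0, 154.6]
tcp_rot: [-1.347, 0.932, -0.942]
contact_force: [0.1, -0.9, 0.3]
gripper_width: 85.4
```

```bash
python3 -c "
from mv import *
rel([473,278,151],tool(np.radians(20.8)))"
```

```text
t 4.6 pos [476.687 279.049 154.648] F [ 0.128 -0.897  0.332] w 85.40363735784953
 shift tool [-0.32   3.597 -3.868] turn [-0.013 -0.001 -0.001] q [ 0.468 -0.051  1.51  -0.     1.669  0.106]
```

jog_arm(commands=[{"dx": 0, "dy": 3, "dz": -4, "rx": -0.013, "ry": 0, "rz": 0}, {"dx": 0, "dy": 0, "dz": 0, "rx": 0, "ry": 0, "rz": 0}])

```text
time: 4.8
tool_pos: [472.5, 277.5, 151.0]
tcp_rot: [-1.36, 0.94, -0.937]
contact_force: [-0.0, -0.4, 0.4]
gripper_width: 84.9
```

jog_arm(commands=[{"dx": 0, "dy": 0, "dz": 0, "rx": 0, "ry": 0, "rz": 0}, {"dx": 0, "dy": 0, "dz": 0, "rx": 0, "ry": 0, "rz": 0}, {"dx": 0, "dy": 0, "dz": 0, "rx": 0, "ry": 0, "rz": 0}, {"dx": 0, "dy": 0, "dz": 0, "rx": 0, "ry": 0, "rz": 0}, {"dx": 0, "dy": 0, "dz": 0, "rx": 0, "ry": 0, "rz": 0}, {"dx": 0, "dy": 0, "dz": 0, "rx": 0, "ry": 0, "rz": 0}, {"dx": 0, "dy": 0, "dz": 0, "rx": 0, "ry": 0, "rz": 0}, {"dx": 0, "dy": 0, "dz": 0, "rx": 0, "ry": 0, "rz": 0}], jaw=0, newtons=60)

```text
time: 5.6
tool_pos: [473.4, 277.9, 153.3]
tcp_rot: [-1.356, 0.938, -0.938]
contact_force: [-0.1, -0.7, 0.7]
gripper_width: 15.2
```

```bash
python3 -c "
from mv import *
rel([473,278,151],tool(np.radians(20.8)))"
```

```text
t 5.6 pos [473.385 277.939 153.263] F [-0.079 -0.68   0.664] w 15.236142557487927
 shift tool [-0.19   2.262 -0.343] turn [-0.002 -0.001 -0.001] q [ 0.468 -0.05   1.511  0.001  1.678  0.106]
```

jog_arm(commands=[{"dx": 0, "dy": -10, "dz": 0, "rx": 0, "ry": 0, "rz": 0}, {"dx": 0, "dy": -20, "dz": 0, "rx": 0, "ry": 0, "rz": 0}, {"dx": 0, "dy": -30, "dz": 0, "rx": 0, "ry": 0, "rz": 0}, {"dx": 0, "dy": -35, "dz": 0, "rx": 0, "ry": 0, "rz": 0}, {"dx": 0, "dy": -35, "dz": 0, "rx": 0, "ry": 0, "rz": 0}, {"dx": 0, "dy": -30, "dz": 0, "rx": 0, "ry": 0, "rz": 0}, {"dx": 0, "dy": -10, "dz": 0, "rx": 0, "ry": 0, "rz": 0}, {"dx": 0, "dy": 0, "dz": 0, "rx": 0, "ry": 0, "rz": 0}])

```text
time: 6.4
tool_pos: [472.0, 277.0, 330.4]
tcp_rot: [-1.36, 0.94, -0.937]
contact_force: [0.1, -0.0, -1.0]
gripper_width: 14.8
```

```bash
python3 - <<'E'
from mv import *
from ov import *
rel([655+20,-262,300],tool(0))
s=ctrl.sense(); p=s["tool_pos"]
LS=[(pick(p[0],p[1],p[2]+17,np.radians(20.8)),(0,0,255))]
for n,b in(("side",(190,70,350,190)),("top",(145,105,305,225))):
    im=ctrl.camera(n)[:,:,::-1].copy(); cv2.imwrite(f"pics/{n}2.png",im); draw(n,im,LS,b,5,f"pics/{n}2o.png")
E
```

```text
t 6.4 pos [472.024 277.012 330.436] F [ 0.104 -0.003 -1.018] w 14.842523817488011
 shift tool [575.992  29.86   -1.054] turn [ 0.002  0.362 -0.001] q [ 0.468 -0.006  1.153  0.001  1.996  0.106]
```

View pics/side2o.png

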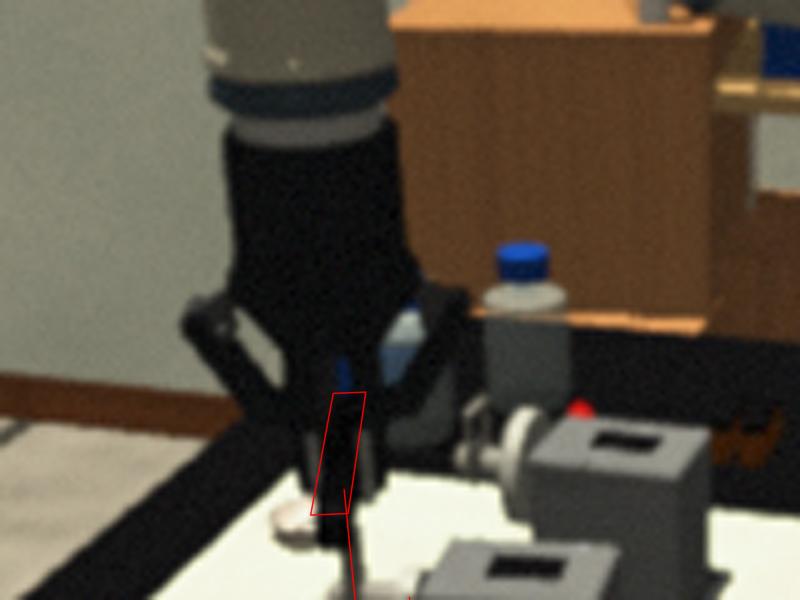

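jog_arm(commands=[{"dx": 20, "dy": 0, "dz": 0, "rx": 0, "ry": 0, "rz": 0}, {"dx": 35, "dy": 0, "dz": 0, "rx": 0, "ry": 0, "rz": 0}, {"dx": 45, "dy": 0, "dz": 0, "rx": 0, "ry": 0, "rz": 0}, {"dx": 45, "dy": 0, "dz": 0, "rx": 0, "ry": 0, "rz": 0}, {"dx": 45, "dy": 0, "dz": 0, "rx": 0, "ry": 0, "rz": 0}, {"dx": 45, "dy": 0, "dz": 0, "rx": 0, "ry": 0, "rz": 0}, {"dx": 45, "dy": 0, "dz": 0, "rx": 0, "ry": 0, "rz": 0}, {"dx": 45, "dy": 0, "dz": 0, "rx": 0, "ry": 0, "rz": 0}])

```text
time: 7.3
tool_pos: [586.8, -31.8, 305.9]
tcp_rot: [-1.386, 0.954, -0.91]
contact_force: [0.2, 0.6, -0.9]
gripper_width: 15.1
```

```bash
python3 -c "
from mv import *
rel([675,-262,300],tool(0))"
```

```text
t 7.3 pos [586.845 -31.751 305.923] F [ 0.186  0.584 -0.917] w 15.141196539064849
 shift tool [246.583   3.652  -2.128] turn [ 0.035  0.375 -0.003] q [-0.108  0.119  1.068 -0.008  1.988 -0.486]
```

jog_arm(commands=[{"dx": 35, "dy": 0, "dz": 0, "rx": 0.03, "ry": 0.09, "rz": 0}, {"dx": 30, "dy": 0, "dz": 5, "rx": 0, "ry": 0.09, "rz": 0}, {"dx": 30, "dy": 0, "dz": 8, "rx": 0, "ry": 0.09, "rz": 0}, {"dx": 25, "dy": 0, "dz": 10, "rx": 0, "ry": 0.09, "rz": 0}, {"dx": 25, "dy": 0, "dz": 10, "rx": 0, "ry": 0.01, "rz": 0}, {"dx": 15, "dy": 0, "dz": 5, "rx": 0, "ry": 0, "rz": 0}, {"dx": 0, "dy": 0, "dz": 0, "rx": 0, "ry": 0, "rz": 0}])

```text
time: 8.0
tool_pos: [652.4, -196.9, 279.4]
tcp_rot: [-1.217, 1.258, -1.195]
contact_force: [0.5, 0.1, -1.3]
gripper_width: 15.0
```

```bash
python3 -c "
from mv import *
rel([675,-262,250],tool(0))"
```

```text
t 8.0 pos [ 652.365 -196.946  279.385] F [ 0.451  0.053 -1.277] w 15.022924277110567
 shift tool [64.983 27.565 25.005] turn [ 0.037 -0.02  -0.014] q [-0.344  0.384  0.807  0.001  1.991 -0.323]
```

jog_arm(commands=[{"dx": 15, "dy": 5, "dz": 5, "rx": 0.037, "ry": -0.02, "rz": -0.014}, {"dx": 20, "dy": 5, "dz": 8, "rx": 0, "ry": 0, "rz": 0}, {"dx": 20, "dy": 5, "dz": 8, "rx": 0, "ry": 0, "rz": 0}, {"dx": 10, "dy": 0, "dz": 4, "rx": 0, "ry": 0, "rz": 0}, {"dx": 0, "dy": 0, "dz": 0, "rx": 0, "ry": 0, "rz": 0}])

```text
time: 8.5
tool_pos: [675.8, -258.6, 253.8]
tcp_rot: [-1.215, 1.219, -1.194]
contact_force: [0.6, 0.1, -1.7]
gripper_width: 15.2
```

```bash
python3 -c "
from mv import *
rel([678,-262,186],tool(0))"
```

```text
t 8.5 pos [ 675.753 -258.619  253.803] F [ 0.61   0.102 -1.666] w 15.23529553805586
 shift tool [ 3.913 67.741  3.099] turn [ 0.013  0.005 -0.008] q [-0.413  0.477  0.734  0.002  1.946 -0.417]
```

jog_arm(commands=[{"dx": 3, "dy": 15, "dz": 3, "rx": 0.013, "ry": 0.005, "rz": -0.008}, {"dx": 0, "dy": 15, "dz": 0, "rx": 0, "ry": 0, "rz": 0}, {"dx": 0, "dy": 15, "dz": 0, "rx": 0, "ry": 0, "rz": 0}, {"dx": 0, "dy": 12, "dz": 0, "rx": 0, "ry": 0, "rz": 0}, {"dx": 0, "dy": 0, "dz": 0, "rx": 0, "ry": 0, "rz": 0}])

```text
time: 9.0
tool_pos: [678.6, -255.2, 195.6]
tcp_rot: [-1.209, 1.207, -1.205]
contact_force: [0.6, -0.7, -1.7]
gripper_width: 15.2
```

```bash
python3 - <<'E'
from mv import *
from ov import *
rel([678,-262,186],tool(0))
s=ctrl.sense(); p=s["tool_pos"]
LS=[(pick(p[0],p[1],p[2]+17,0),(0,0,255)),(motor(626,-262,0,45),(0,200,0))]
for n,b in(("side",(230,110,330,185)),("top",(400,50,500,125))):
    im=ctrl.camera(n)[:,:,::-1].copy(); cv2.imwrite(f"pics/{n}3.png",im); draw(n,im,LS,b,8,f"pics/{n}3o.png"); draw(n,im,[],b,8,f"pics/{n}3p.png")
E
```

```text
t 9.0 pos [ 678.555 -255.223  195.574] F [ 0.582 -0.669 -1.741] w 15.21968510221862
 shift tool [ 6.793  9.561 -0.588] turn [-0.001  0.004 -0.002] q [-0.408  0.441  0.884  0.002  1.817 -0.411]
```

View pics/side3o.png

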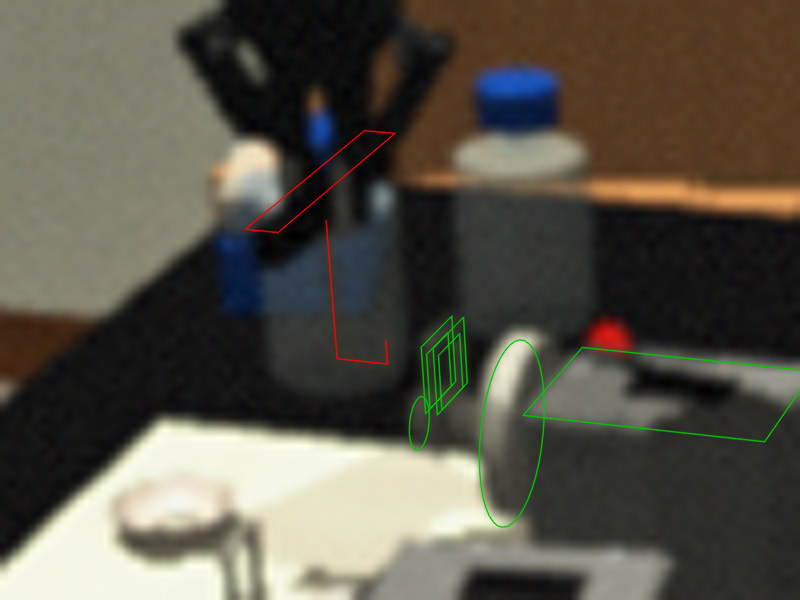

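View pics/side3p.png

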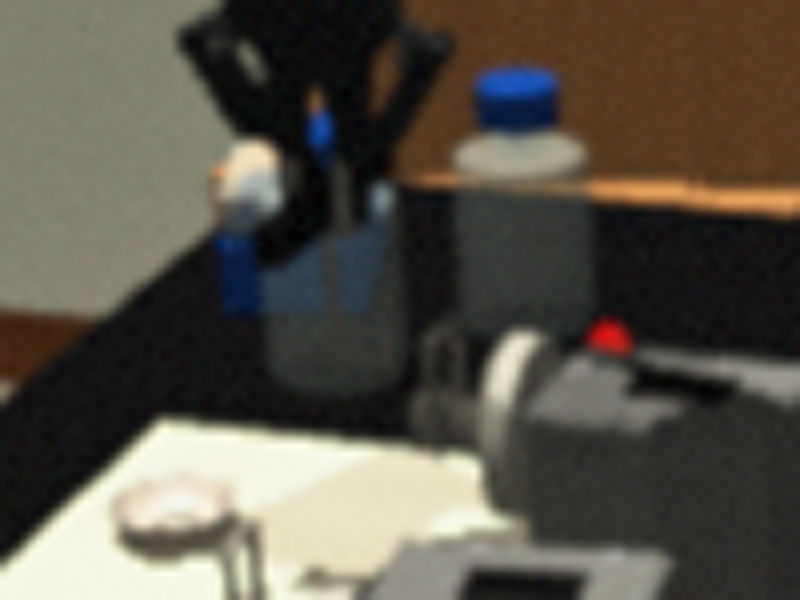

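View pics/top3o.png

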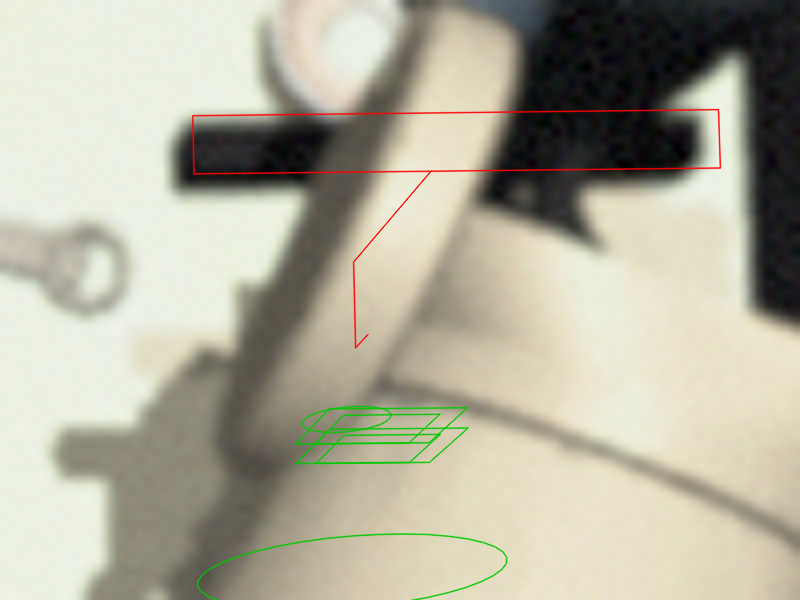

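```bash
python3 - <<'E'
from mv import *
q=lambda l,ox,oy,k:[(ox+(a+.5)/k-.5,oy+(b+.5)/k-.5) for a,b in l]
print(back("top",q([(178,130),(178,160),(697,120),(697,165)],400,50,8),222.6))
E
```

```text
[[ 682.529 -181.316  222.6  ]
 [ 674.279 -181.153  222.6  ]
 [ 683.632 -319.546  222.6  ]
 [ 671.304 -319.173  222.6  ]]
```

View pics/top2o.png

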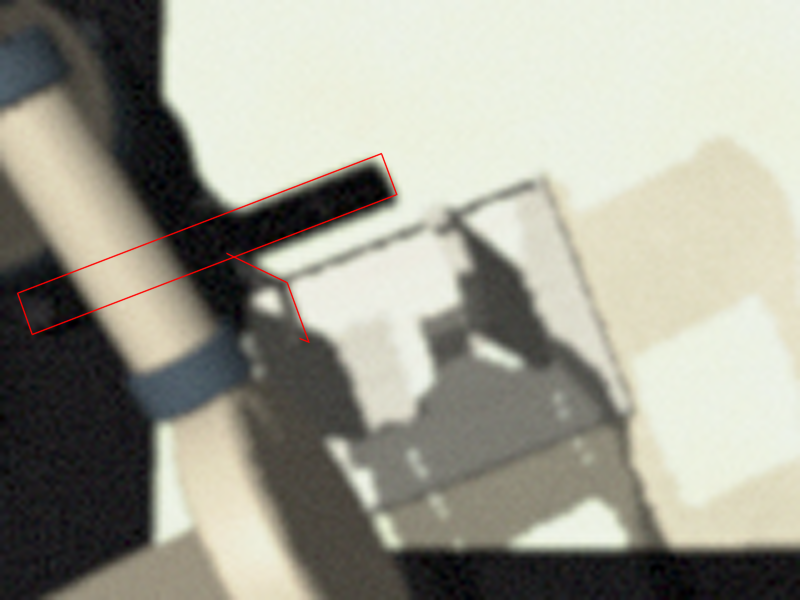

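View pics/top3.png

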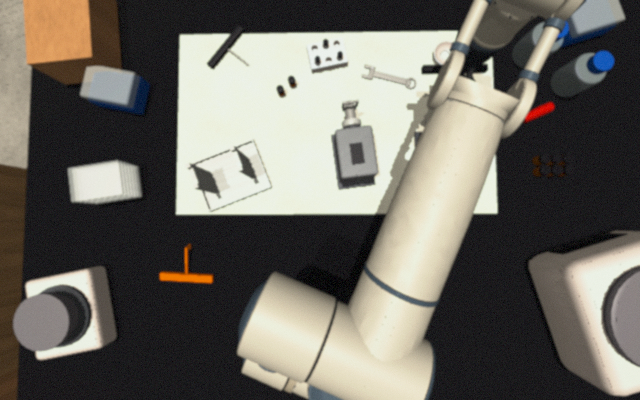

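View pics/side3.png

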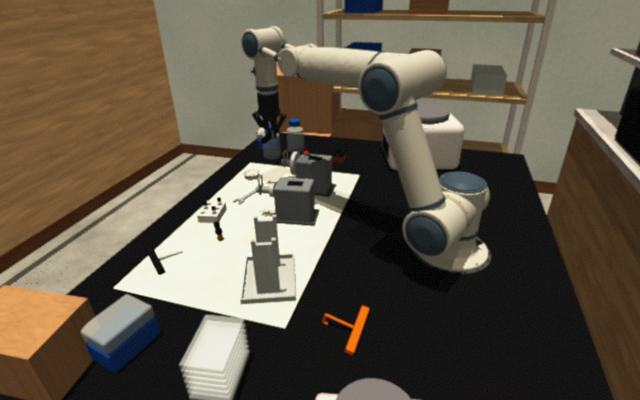

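jog_arm(commands=[{"dx": 6, "dy": 4, "dz": 0, "rx": 0, "ry": 0, "rz": 0}, {"dx": 5, "dy": 4, "dz": 0, "rx": 0, "ry": 0, "rz": 0}, {"dx": 0, "dy": 0, "dz": 0, "rx": 0, "ry": 0, "rz": 0}, {"dx": 0, "dy": 0, "dz": 0, "rx": 0, "ry": 0, "rz": 0}])

```text
time: 9.5
tool_pos: [680.1, -268.1, 193.2]
tcp_rot: [-1.206, 1.199, -1.212]
contact_force: [1.1, -0.9, -0.4]
gripper_width: 15.0
```

```bash
cat > look.py <<'E'
from mv import *
from ov import *
import sys
def look(tag,boxes,LSf,k=8,nf=6,g=0.5):
    for n,b in boxes.items():
        im=np.mean([ctrl.camera(n)[:,:,::-1].astype(float) for _ in range(nf)],0)
        im=(255*(im/255)**g).astype(np.uint8); cv2.imwrite(f"pics/{n}{tag}.png",im)
        draw(n,im,LSf,b,k,f"pics/{n}{tag}o.png"); draw(n,im,[],b,k,f"pics/{n}{tag}p.png")
E
python3 - <<'E'
from look import *
rel([678,-266,186],tool(0))
p=ctrl.sense()["tool_pos"]
look("4",{"side":(230,110,330,185),"top":(400,50,500,125)},[(pick(p[0],p[1],p[2]+17,0),(0,0,255)),(motor(626,-262.5,-.01,45),(0,200,0))])
E
```

```text
t 9.5 pos [ 680.053 -268.137  193.226] F [ 1.115 -0.878 -0.423] w 14.998149314503618
 shift tool [-2.158  7.204 -2.106] turn [-0.008  0.004  0.002] q [-0.423  0.45   0.877  0.002  1.807 -0.426]
```

View pics/side4p.png

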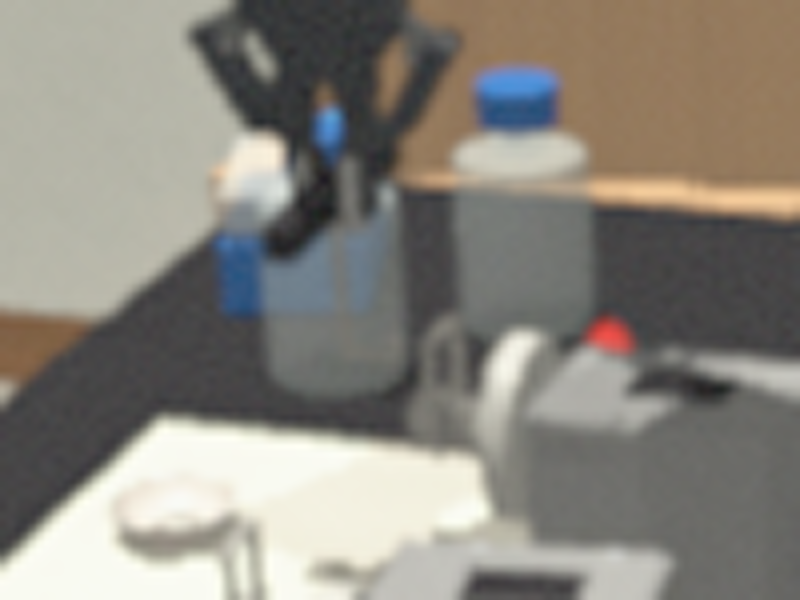

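View pics/side4o.png

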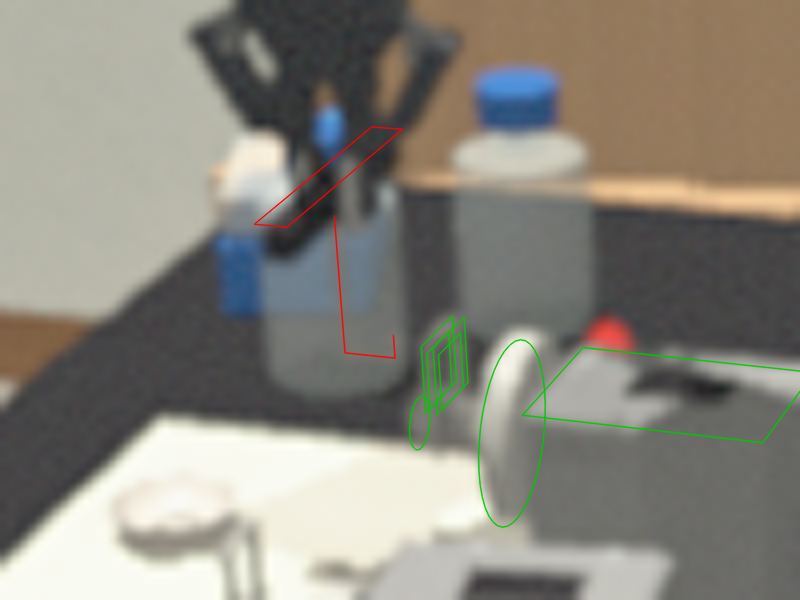

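View pics/top4o.png

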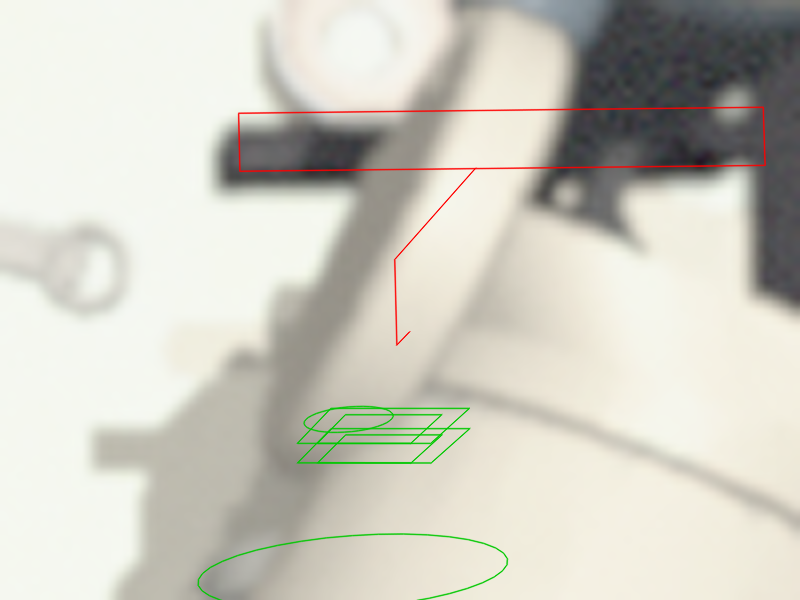

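jog_arm(commands=[{"dx": -4, "dy": 4, "dz": -2, "rx": -0.008, "ry": 0.004, "rz": 0}, {"dx": 0, "dy": 3, "dz": 0, "rx": 0, "ry": 0, "rz": 0}, {"dx": 0, "dy": 0, "dz": 0, "rx": 0, "ry": 0, "rz": 0}, {"dx": 0, "dy": 0, "dz": 0, "rx": 0, "ry": 0, "rz": 0}])

```text
time: 10.5
tool_pos: [677.8, -263.0, 184.9]
tcp_rot: [-1.211, 1.209, -1.209]
contact_force: [0.2, -0.2, -0.5]
gripper_width: 14.9
```

```bash
python3 -c "
from mv import *
rel([640,-264,186],tool(0))"
```

```text
t 10.5 pos [ 677.806 -262.998  184.885] F [ 0.225 -0.243 -0.514] w 14.891840332494146
 shift tool [  0.996  -1.066 -37.808] turn [0.001 0.    0.001] q [-0.416  0.445  0.897 -0.002  1.8   -0.417]
```

jog_arm(commands=[{"dx": 0, "dy": -1, "dz": -6, "rx": 0, "ry": 0, "rz": 0}, {"dx": 0, "dy": 0, "dz": -6, "rx": 0, "ry": 0, "rz": 0}, {"dx": 0, "dy": 0, "dz": -6, "rx": 0, "ry": 0, "rz": 0}, {"dx": 0, "dy": 0, "dz": 0, "rx": 0, "ry": 0, "rz": 0}])

```text
time: 10.9
tool_pos: [658.1, -263.2, 186.1]
tcp_rot: [-1.211, 1.209, -1.21]
contact_force: [-0.1, 0.5, -0.5]
gripper_width: 14.9
```

```bash
python3 -c "
from mv import *
rel([640,-263.5,186],tool(0))"
```

```text
t 10.9 pos [ 658.074 -263.175  186.141] F [-0.062  0.541 -0.522] w 14.945451604751703
 shift tool [  0.323   0.166 -18.074] turn [0.001 0.    0.002] q [-0.427  0.391  0.964 -0.002  1.787 -0.428]
```

```bash
python3 - <<'E'
from look import *
p=ctrl.sense()["tool_pos"]
look("5",{"side":(260,120,320,165)},[(pick(p[0],p[1],p[2]+17,0),(0,0,255)),(motor(626,-262.5,-.01,45),(0,200,0))],k=13,nf=10,g=.45)
E
```

```text
(no output)
```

View pics/side5p.png

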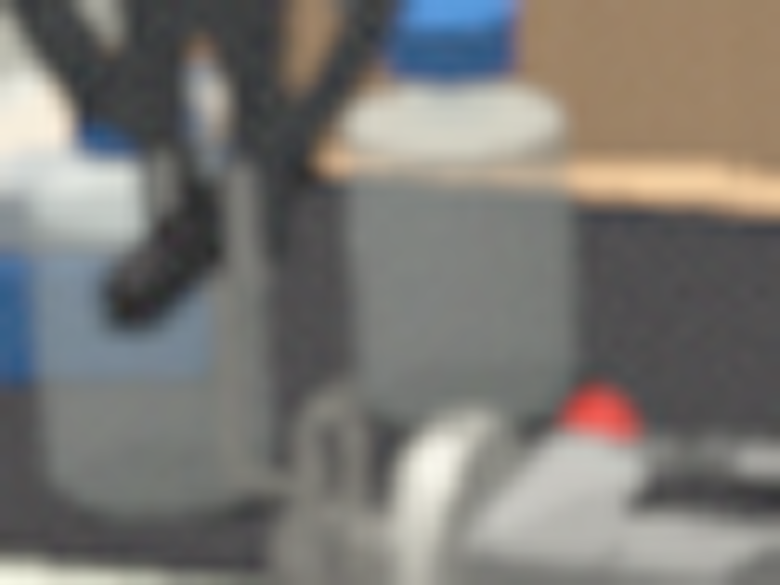

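View pics/side5o.png

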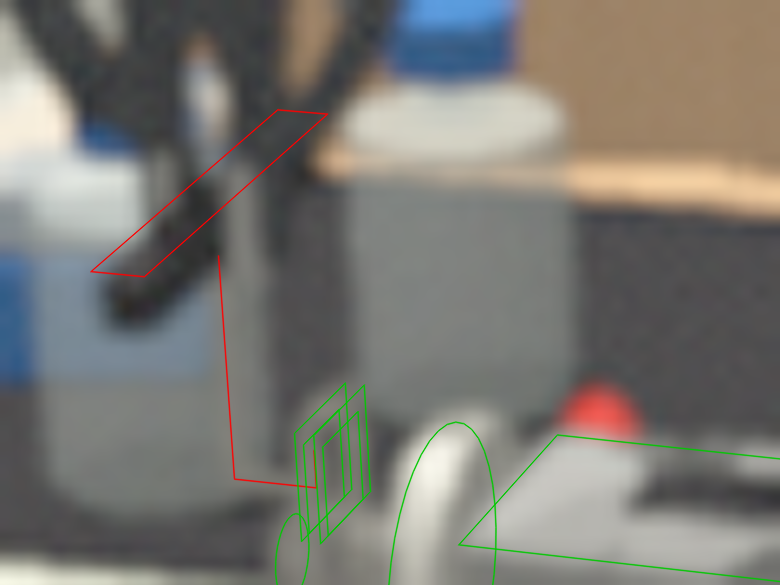

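jog_arm(commands=[{"dx": 0, "dy": 0, "dz": -5, "rx": 0, "ry": 0, "rz": 0}, {"dx": 0, "dy": 0, "dz": -5, "rx": 0, "ry": 0, "rz": 0}, {"dx": 0, "dy": 0, "dz": 0, "rx": 0, "ry": 0, "rz": 0}])

```text
time: 11.7
tool_pos: [648.3, -262.8, 185.1]
tcp_rot: [-1.212, 1.21, -1.208]
contact_force: [-0.2, 0.0, -0.5]
gripper_width: 15.3
```

```bash
python3 -c "
from mv import *
rel([640,-263.5,186],tool(0))"
```

```text
t 11.7 pos [ 648.261 -262.845  185.109] F [-0.196  0.01  -0.498] w 15.265348913332513
 shift tool [ 0.649 -0.871 -8.264] turn [0.002 0.001 0.001] q [-0.433  0.365  0.998 -0.002  1.78  -0.434]
```

No contact so far. I'll finish the insertion.

jog_arm(commands=[{"dx": 0, "dy": -1, "dz": -5, "rx": 0, "ry": 0, "rz": 0}, {"dx": 0, "dy": 0, "dz": -3, "rx": 0, "ry": 0, "rz": 0}, {"dx": 0, "dy": 0, "dz": 0, "rx": 0, "ry": 0, "rz": 0}])

```text
time: 12.0
tool_pos: [639.3, -262.9, 186.5]
tcp_rot: [-1.212, 1.21, -1.209]
contact_force: [0.0, 0.5, -0.8]
gripper_width: 15.1
```

```bash
python3 - <<'E'
from look import *
rel([640,-263,186],tool(0))
p=ctrl.sense()["tool_pos"]
look("6",{"side":(260,120,320,165)},[(pick(p[0],p[1],p[2]+17,0),(0,0,255)),(motor(626,-262.5,-.01,45),(0,200,0))],k=13,nf=10,g=.45)
E
```

```text
t 12.0 pos [ 639.251 -262.91   186.497] F [ 0.048  0.487 -0.765] w 15.1343331373564
 shift tool [0.09  0.496 0.75 ] turn [0.002 0.001 0.001] q [-0.438  0.34   1.026 -0.002  1.777 -0.44 ]
```

View pics/side6p.png

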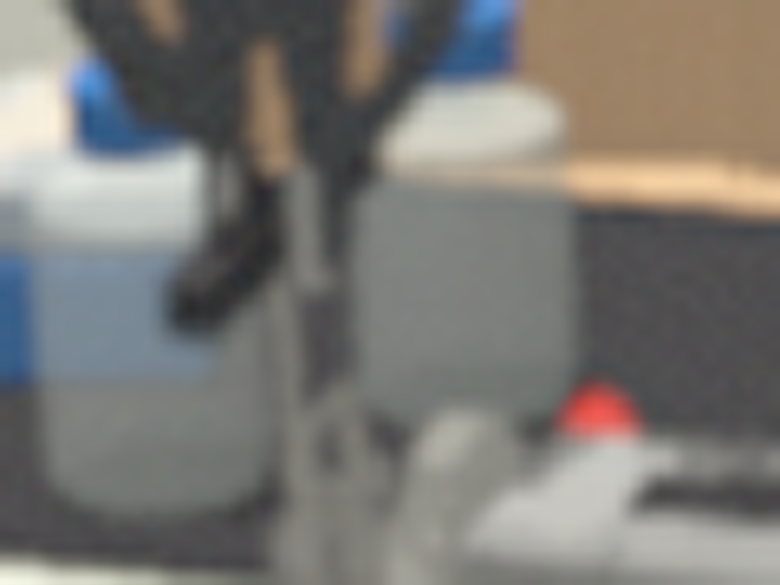

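jog_arm(commands=[{"dx": 0, "dy": -4, "dz": 0, "rx": 0, "ry": 0, "rz": 0}, {"dx": 0, "dy": -4, "dz": 0, "rx": 0, "ry": 0, "rz": 0}, {"dx": 0, "dy": -4, "dz": 0, "rx": 0, "ry": 0, "rz": 0}, {"dx": 0, "dy": -3, "dz": 0, "rx": 0, "ry": 0, "rz": 0}, {"dx": 0, "dy": -3, "dz": 0, "rx": 0, "ry": 0, "rz": 0}])

```text
time: 13.0
tool_pos: [639.7, -262.8, 205.0]
tcp_rot: [-1.213, 1.211, -1.207]
contact_force: [-0.0, -1.4, -9.6]
gripper_width: 15.0
```

```bash
python3 -c "
from mv import *
rel([639,-263,250],tool(0))"
```

```text
t 13.0 pos [ 639.724 -262.765  204.973] F [-0.034 -1.364 -9.575] w 14.978470098432693
 shift tool [  0.263 -45.024  -0.871] turn [0.003 0.001 0.001] q [-0.438  0.345  0.987 -0.002  1.812 -0.439]
```

Force is −9.6 N, so the loop is caught. I'll keep pulling up gently.

jog_arm(commands=[{"dx": 0, "dy": -3, "dz": 0, "rx": 0, "ry": 0, "rz": 0}, {"dx": 0, "dy": -3, "dz": 0, "rx": 0, "ry": 0, "rz": 0}, {"dx": 0, "dy": -4, "dz": 0, "rx": 0, "ry": 0, "rz": 0}, {"dx": 0, "dy": -4, "dz": 0, "rx": 0, "ry": 0, "rz": 0}, {"dx": 0, "dy": -5, "dz": 0, "rx": 0, "ry": 0, "rz": 0}, {"dx": 0, "dy": -5, "dz": 0, "rx": 0, "ry": 0, "rz": 0}])

```text
time: 13.6
tool_pos: [638.7, -262.6, 224.6]
tcp_rot: [-1.216, 1.219, -1.201]
contact_force: [-0.2, 0.2, -0.9]
gripper_width: 15.4
```

```bash
python3 - <<'E'
from look import *
rel([639,-263,350],tool(0))
p=ctrl.sense()["tool_pos"]
look("7",{"side":(260,110,320,155)},[(pick(p[0],p[1],p[2]+17,0),(0,0,255)),(motor(626,-262.5,-.01,45),(0,200,0))],k=13,nf=4,g=.45)
E
```

```text
t 13.6 pos [ 638.736 -262.612  224.556] F [-0.181  0.244 -0.895] w 15.417734239303996
 shift tool [  -0.013 -125.439   -1.266] turn [ 0.012  0.001 -0.003] q [-0.438  0.357  0.938 -0.002  1.859 -0.44 ]
```

View pics/side7p.png

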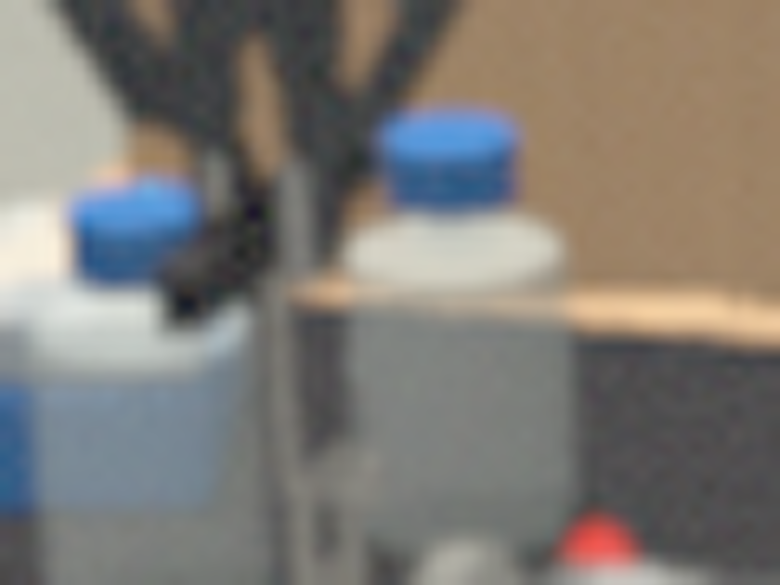

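jog_arm(commands=[{"dx": 0, "dy": -8, "dz": 0, "rx": 0.01, "ry": 0, "rz": 0}, {"dx": 0, "dy": -12, "dz": 0, "rx": 0, "ry": 0, "rz": 0}, {"dx": 0, "dy": -15, "dz": 0, "rx": 0, "ry": 0, "rz": 0}, {"dx": 0, "dy": -18, "dz": 0, "rx": 0, "ry": 0, "rz": 0}, {"dx": 0, "dy": -18, "dz": 0, "rx": 0, "ry": 0, "rz": 0}, {"dx": 0, "dy": -15, "dz": 0, "rx": 0, "ry": 0, "rz": 0}, {"dx": 0, "dy": -10, "dz": 0, "rx": 0, "ry": 0, "rz": 0}, {"dx": 0, "dy": -5, "dz": 0, "rx": 0, "ry": 0, "rz": 0}])

```text
time: 14.6
tool_pos: [637.8, -262.4, 338.4]
tcp_rot: [-1.205, 1.204, -1.212]
contact_force: [0.5, -0.7, -1.2]
gripper_width: 14.6
```

```bash
python3 - <<'E'
from look import *
rel([639,-263,350],tool(0))
p=ctrl.sense()["tool_pos"]
look("8",{"side":(240,80,340,155)},[(pick(p[0],p[1],p[2]+17,0),(0,0,255)),(motor(626,-262.5,-.01,45),(0,200,0))],k=8,nf=4,g=.45)
E
```

```text
t 14.6 pos [ 637.826 -262.442  338.426] F [ 0.533 -0.68  -1.206] w 14.571201548367402
 shift tool [  0.562 -11.566   1.25 ] turn [-0.007  0.001  0.   ] q [-0.441  0.413  0.662  0.003  2.061 -0.44 ]
```

View pics/side8p.png

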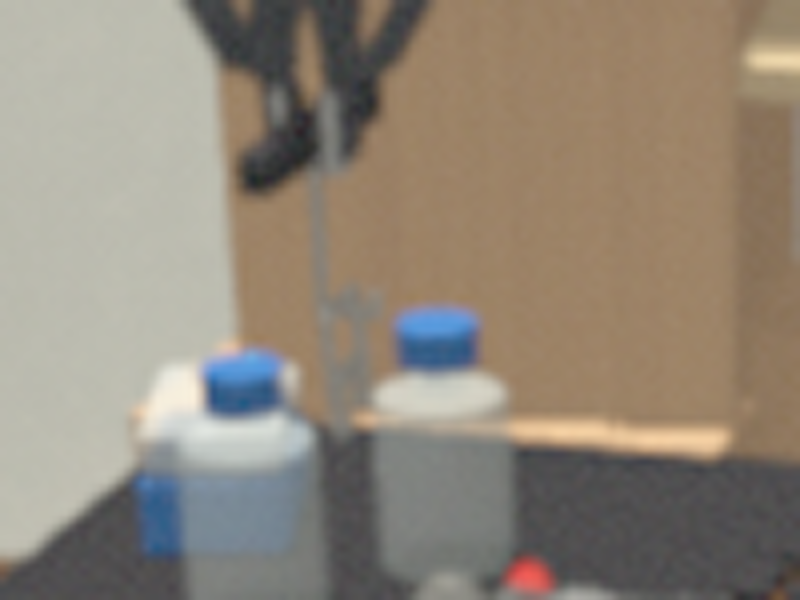

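jog_arm(commands=[{"dx": -3, "dy": -4, "dz": -1, "rx": -0.007, "ry": -0.03, "rz": 0}, {"dx": -7, "dy": -4, "dz": -2, "rx": 0, "ry": -0.045, "rz": 0}, {"dx": -11, "dy": -4, "dz": -3, "rx": 0, "ry": -0.05, "rz": 0}, {"dx": -15, "dy": -4, "dz": -3, "rx": 0, "ry": -0.05, "rz": 0}, {"dx": -19, "dy": -3, "dz": -3, "rx": 0, "ry": -0.05, "rz": 0}, {"dx": -22, "dy": -2, "dz": -2, "rx": 0, "ry": -0.05, "rz": 0}, {"dx": -24, "dy": -1, "dz": -1, "rx": 0, "ry": -0.05, "rz": 0}, {"dx": -25, "dy": -1, "dz": 0, "rx": 0, "ry": -0.038, "rz": 0}])

```text
time: 15.6
tool_pos: [593.7, -139.7, 351.0]
tcp_rot: [-1.373, 0.94, -0.904]
contact_force: [-0.1, 0.6, -1.2]
gripper_width: 15.0
```

```bash
python3 -c "
from mv import *
rel([473,278,350],tool(np.radians(20.8)))"
```

```text
t 15.6 pos [ 593.66  -139.705  351.003] F [-0.117  0.572 -1.238] w 15.018628863148177
 shift tool [-432.411    6.516   44.897] turn [ 0.018  0.021 -0.014] q [-0.287  0.205  0.89   0.001  2.069 -0.671]
```

jog_arm(commands=[{"dx": -28, "dy": 0, "dz": 3, "rx": 0.009, "ry": 0.01, "rz": -0.007}, {"dx": -30, "dy": 0, "dz": 3, "rx": 0.009, "ry": 0.01, "rz": -0.007}, {"dx": -32, "dy": 0, "dz": 3, "rx": 0, "ry": 0, "rz": 0}, {"dx": -32, "dy": 0, "dz": 3, "rx": 0, "ry": 0, "rz": 0}, {"dx": -32, "dy": 0, "dz": 3, "rx": 0, "ry": 0, "rz": 0}, {"dx": -32, "dy": 0, "dz": 3, "rx": 0, "ry": 0, "rz": 0}, {"dx": -32, "dy": 0, "dz": 3, "rx": 0, "ry": 0, "rz": 0}, {"dx": -30, "dy": 0, "dz": 3, "rx": 0, "ry": 0, "rz": 0}])

```text
time: 16.4
tool_pos: [519.2, 109.8, 347.6]
tcp_rot: [-1.369, 0.936, -0.921]
contact_force: [0.6, 0.1, -2.3]
gripper_width: 15.0
```

```bash
python3 -c "
from mv import *
rel([473,278,350],tool(np.radians(20.8)))"
```

```text
t 16.4 pos [519.212 109.819 347.601] F [ 0.566  0.126 -2.261] w 15.008192191893407
 shift tool [-173.417   -1.792   18.702] turn [ 0.009  0.013 -0.004] q [ 0.143 -0.03   1.145  0.002  2.036 -0.232]
```

jog_arm(commands=[{"dx": -28, "dy": 0, "dz": 3, "rx": 0.009, "ry": 0.013, "rz": -0.004}, {"dx": -27, "dy": 0, "dz": 3, "rx": 0, "ry": 0, "rz": 0}, {"dx": -25, "dy": 0, "dz": 3, "rx": 0, "ry": 0, "rz": 0}, {"dx": -22, "dy": 0, "dz": 3, "rx": 0, "ry": 0, "rz": 0}, {"dx": -18, "dy": 0, "dz": 2, "rx": 0, "ry": 0, "rz": 0}, {"dx": -13, "dy": 0, "dz": 2, "rx": 0, "ry": 0, "rz": 0}, {"dx": -8, "dy": 0, "dz": 1, "rx": 0, "ry": 0, "rz": 0}, {"dx": -4, "dy": 0, "dz": 0, "rx": 0, "ry": 0, "rz": 0}])

```text
time: 17.2
tool_pos: [476.5, 260.7, 344.3]
tcp_rot: [-1.373, 0.932, -0.922]
contact_force: [-0.2, -0.2, -1.7]
gripper_width: 15.0
```

```bash
python3 -c "
from mv import *
rel([473,278,240],tool(np.radians(20.8)))"
```

```text
t 17.2 pos [476.453 260.744 344.331] F [-0.211 -0.225 -1.697] w 15.006702456150414
 shift tool [-17.229 104.309   4.177] turn [ 0.01   0.015 -0.001] q [0.437 0.    1.121 0.002 2.03  0.06 ]
```

jog_arm(commands=[{"dx": -7, "dy": 0, "dz": 2, "rx": 0.01, "ry": 0.015, "rz": 0}, {"dx": -6, "dy": 0, "dz": 1, "rx": 0, "ry": 0, "rz": 0}, {"dx": -4, "dy": 0, "dz": 1, "rx": 0, "ry": 0, "rz": 0}, {"dx": 0, "dy": 0, "dz": 0, "rx": 0, "ry": 0, "rz": 0}, {"dx": 0, "dy": 0, "dz": 0, "rx": 0, "ry": 0, "rz": 0}])

```text
time: 17.7
tool_pos: [474.4, 278.2, 344.3]
tcp_rot: [-1.358, 0.939, -0.94]
contact_force: [-1.2, -0.4, -1.0]
gripper_width: 15.1
```

```bash
python3 - <<'E'
from look import *
y=np.radians(20.8)
rel([473,278,240],tool(y))
p=ctrl.sense()["tool_pos"]
look("9",{"side":(190,90,330,300),"top":(145,105,305,225)},[(pick(p[0],p[1],p[2]+17,y),(0,0,255)),(rest(473,278,y),(0,200,0))],k=4,nf=3,g=.5)
E
```

```text
t 17.7 pos [474.438 278.171 344.29 ] F [-1.198 -0.384 -1.024] w 15.104901949583082
 shift tool [ -0.344 104.289  -1.498] turn [-0.001 -0.003 -0.   ] q [ 0.468  0.009  1.112 -0.     2.019  0.108]
```

View pics/side9p.png

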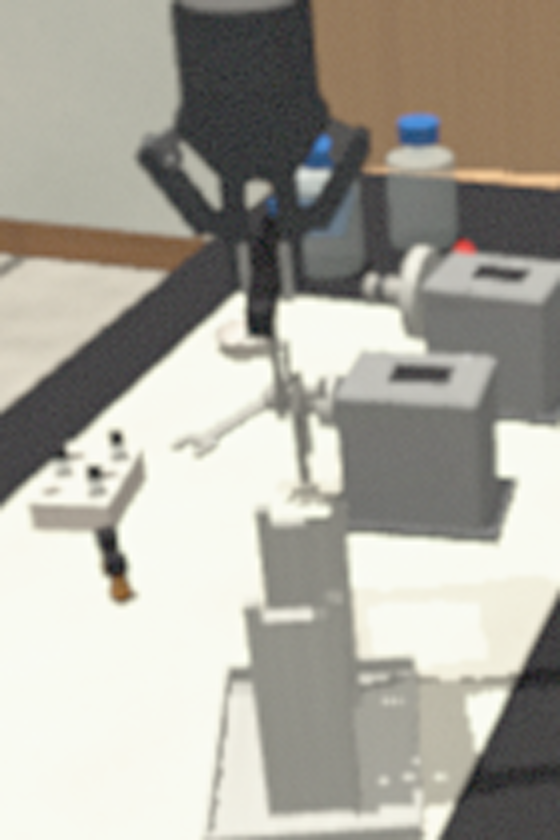

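View pics/top9o.png

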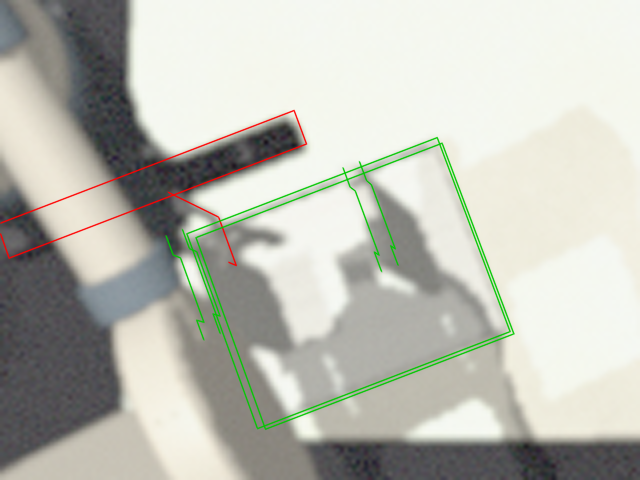

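jog_arm(commands=[{"dx": 0, "dy": 8, "dz": -1, "rx": 0, "ry": -0.003, "rz": 0}, {"dx": 0, "dy": 14, "dz": 0, "rx": 0, "ry": 0, "rz": 0}, {"dx": 0, "dy": 18, "dz": 0, "rx": 0, "ry": 0, "rz": 0}, {"dx": 0, "dy": 18, "dz": 0, "rx": 0, "ry": 0, "rz": 0}, {"dx": 0, "dy": 18, "dz": 0, "rx": 0, "ry": 0, "rz": 0}, {"dx": 0, "dy": 14, "dz": 0, "rx": 0, "ry": 0, "rz": 0}, {"dx": 0, "dy": 8, "dz": 0, "rx": 0, "ry": 0, "rz": 0}, {"dx": 0, "dy": 0, "dz": 0, "rx": 0, "ry": 0, "rz": 0}])

```text
time: 18.8
tool_pos: [472.7, 276.9, 239.0]
tcp_rot: [-1.36, 0.938, -0.937]
contact_force: [0.1, 0.3, -0.6]
gripper_width: 15.0
```

```bash
python3 -c "
from mv import *
rel([473,278,155],tool(np.radians(20.8)))"
```

```text
t 18.8 pos [472.717 276.875 238.978] F [ 0.09   0.301 -0.648] w 15.00414130349542
 shift tool [-0.957 83.978  0.701] turn [0. 0. 0.] q [ 0.468 -0.047  1.358 -0.     1.832  0.104]
```

jog_arm(commands=[{"dx": -1, "dy": 8, "dz": 0, "rx": 0, "ry": 0, "rz": 0}, {"dx": 0, "dy": 12, "dz": 0, "rx": 0, "ry": 0, "rz": 0}, {"dx": 0, "dy": 12, "dz": 0, "rx": 0, "ry": 0, "rz": 0}, {"dx": 0, "dy": 12, "dz": 0, "rx": 0, "ry": 0, "rz": 0}, {"dx": 0, "dy": 10, "dz": 0, "rx": 0, "ry": 0, "rz": 0}, {"dx": 0, "dy": 8, "dz": 0, "rx": 0, "ry": 0, "rz": 0}, {"dx": 0, "dy": 0, "dz": 0, "rx": 0, "ry": 0, "rz": 0}])

```text
time: 19.5
tool_pos: [472.6, 278.0, 172.5]
tcp_rot: [-1.359, 0.937, -0.938]
contact_force: [0.3, 0.2, -2.4]
gripper_width: 14.8
```

```bash
python3 - <<'E'
from look import *
y=np.radians(20.8)
rel([473,278,155],tool(y))
p=ctrl.sense()["tool_pos"]
look("10",{"side":(200,130,320,300)},[(pick(p[0],p[1],p[2]+17,y),(0,0,255)),(rest(473,278,y),(0,200,0))],k=4,nf=3,g=.5)
E
```

```text
t 19.5 pos [472.578 278.018 172.54 ] F [ 0.324  0.241 -2.443] w 14.758020450360068
 shift tool [ 0.168 17.54   0.368] turn [-0.001  0.001 -0.   ] q [ 0.47  -0.053  1.48  -0.     1.713  0.106]
```

View pics/side10p.png

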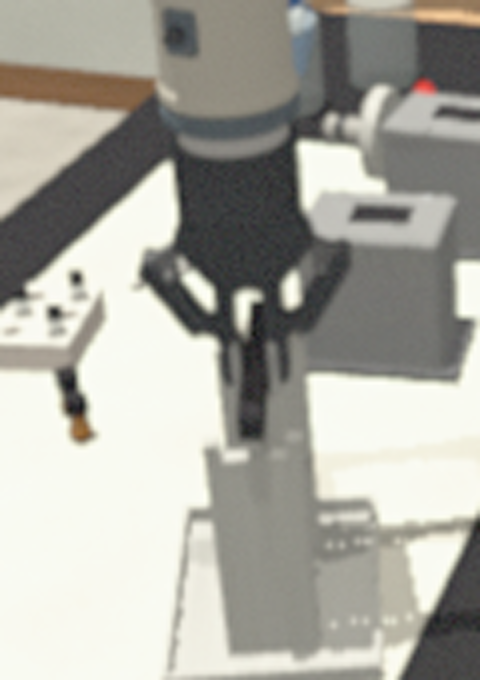

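jog_arm(commands=[{"dx": 0, "dy": 5, "dz": 0, "rx": 0, "ry": 0, "rz": 0}, {"dx": 0, "dy": 5, "dz": 0, "rx": 0, "ry": 0, "rz": 0}, {"dx": 0, "dy": 4, "dz": 0, "rx": 0, "ry": 0, "rz": 0}, {"dx": 0, "dy": 2, "dz": 0, "rx": 0, "ry": 0, "rz": 0}, {"dx": 0, "dy": 0, "dz": 0, "rx": 0, "ry": 0, "rz": 0}])

```text
time: 20.15
tool_pos: [474.2, 278.8, 159.5]
tcp_rot: [-1.353, 0.933, -0.94]
contact_force: [-0.2, 1.0, -1.2]
gripper_width: 15.0
```

```bash
python3 -c "
from mv import *
rel([473,278,153],tool(np.radians(20.8)))"
```

```text
t 20.15 pos [474.173 278.802 159.469] F [-0.231  0.967 -1.16 ] w 14.973812600379771
 shift tool [ 0.338  6.458 -1.432] turn [-0.008  0.001 -0.001] q [ 0.47  -0.053  1.503 -0.     1.683  0.106]
```

jog_arm(commands=[{"dx": 0, "dy": 3, "dz": -1, "rx": -0.008, "ry": 0, "rz": 0}, {"dx": 0, "dy": 2, "dz": 0, "rx": 0, "ry": 0, "rz": 0}, {"dx": 0, "dy": 1, "dz": 0, "rx": 0, "ry": 0, "rz": 0}, {"dx": 0, "dy": 0, "dz": 0, "rx": 0, "ry": 0, "rz": 0}])

```text
time: 20.55
tool_pos: [473.3, 278.5, 153.3]
tcp_rot: [-1.359, 0.938, -0.937]
contact_force: [0.3, -0.5, -1.7]
gripper_width: 14.8
```

```bash
python3 -c "
from mv import *
rel([473,278,153],tool(np.radians(20.8)))"
```

```text
t 20.55 pos [473.327 278.489 153.267] F [ 0.335 -0.499 -1.708] w 14.750162382657907
 shift tool [ 0.341  0.267 -0.479] turn [ 0.     0.001 -0.001] q [ 0.469 -0.047  1.509  0.001  1.68   0.106]
```

jog_arm(commands=[{"dx": 0, "dy": 1, "dz": 0, "rx": 0, "ry": 0, "rz": 0}, {"dx": 0, "dy": 1, "dz": 0, "rx": 0, "ry": 0, "rz": 0}, {"dx": 0, "dy": 0, "dz": 0, "rx": 0, "ry": 0, "rz": 0}])

```text
time: 20.85
tool_pos: [473.5, 278.6, 153.3]
tcp_rot: [-1.358, 0.937, -0.937]
contact_force: [-0.1, -0.1, -1.9]
gripper_width: 15.3
```

```bash
python3 - <<'E'
from look import *
y=np.radians(20.8)
rel([473,278,155],tool(y))
p=ctrl.sense()["tool_pos"]
look("11",{"side":(210,160,310,290),"top":(145,105,305,225)},[(pick(p[0],p[1],p[2]+17,y),(0,0,255)),(rest(473,278,y),(0,200,0))],k=4.5,nf=3,g=.5)
E
```

```text
t 20.85 pos [473.484 278.59  153.34 ] F [-0.104 -0.105 -1.875] w 15.274922956842692
 shift tool [ 0.378 -1.661 -0.659] turn [-0.002  0.001 -0.001] q [ 0.469 -0.048  1.51   0.001  1.678  0.106]
```

View pics/side11p.png

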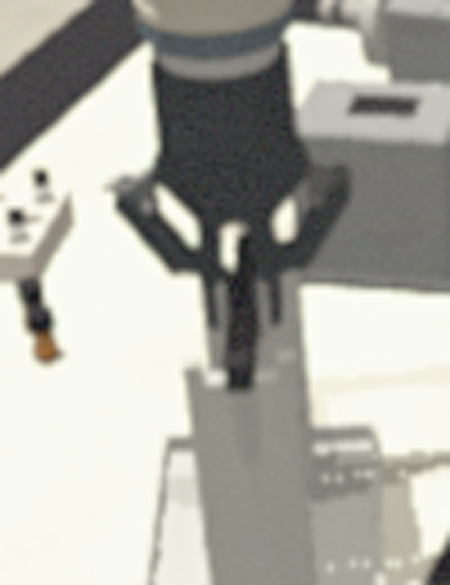

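jog_arm(commands=[{"dx": 0, "dy": 2.5, "dz": 0, "rx": 0, "ry": 0, "rz": 0}, {"dx": 0, "dy": 2, "dz": 0, "rx": 0, "ry": 0, "rz": 0}])

```text
time: 21.35
tool_pos: [473.6, 278.6, 153.2]
tcp_rot: [-1.355, 0.935, -0.938]
contact_force: [-3.8, -2.2, 7.3]
gripper_width: 14.9
```

jog_arm(commands=[{"dx": 0, "dy": -0.5, "dz": 0, "rx": 0, "ry": 0, "rz": 0}, {"dx": 0, "dy": 0, "dz": 0, "rx": 0, "ry": 0, "rz": 0}])

```text
time: 21.55
tool_pos: [473.6, 278.6, 153.8]
tcp_rot: [-1.355, 0.935, -0.938]
contact_force: [0.5, 0.2, -1.8]
gripper_width: 14.9
```

jog_arm(commands=[{"dx": 0, "dy": 0, "dz": 0, "rx": 0, "ry": 0, "rz": 0}, {"dx": 0, "dy": 0, "dz": 0, "rx": 0, "ry": 0, "rz": 0}, {"dx": 0, "dy": 0, "dz": 0, "rx": 0, "ry": 0, "rz": 0}, {"dx": 0, "dy": 0, "dz": 0, "rx": 0, "ry": 0, "rz": 0}, {"dx": 0, "dy": 0, "dz": 0, "rx": 0, "ry": 0, "rz": 0}, {"dx": 0, "dy": 0, "dz": 0, "rx": 0, "ry": 0, "rz": 0}, {"dx": 0, "dy": 0, "dz": 0, "rx": 0, "ry": 0, "rz": 0}, {"dx": 0, "dy": 0, "dz": 0, "rx": 0, "ry": 0, "rz": 0}], jaw=0.6)

```text
time: 22.35
tool_pos: [473.5, 278.6, 152.4]
tcp_rot: [-1.356, 0.936, -0.938]
contact_force: [-0.3, 0.1, 0.2]
gripper_width: 51.3
```

```bash
python3 - <<'E'
from look import *
y=np.radians(20.8)
rel([473,278,300],tool(y))
look("12",{"side":(210,160,310,290),"top":(145,105,305,225)},[],k=4.5,nf=2,g=.5)
E
```

```text
t 22.35 pos [473.544 278.607 152.402] F [-0.32   0.082  0.158] w 51.30771640926933
 shift tool [   0.207 -147.6     -0.234] turn [-0.003  0.001 -0.001] q [ 0.469 -0.05   1.513  0.001  1.675  0.106]
```

View pics/side12p.png

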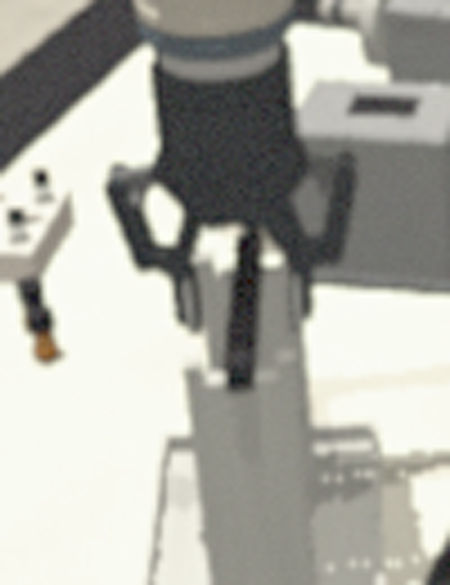

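The pick sits in the notches and the fingers are clear of it. I'll retreat straight up.

jog_arm(commands=[{"dx": 0, "dy": -8, "dz": 0, "rx": 0, "ry": 0, "rz": 0}, {"dx": 0, "dy": -15, "dz": 0, "rx": 0, "ry": 0, "rz": 0}, {"dx": 0, "dy": -25, "dz": 0, "rx": 0, "ry": 0, "rz": 0}, {"dx": 0, "dy": -30, "dz": 0, "rx": 0, "ry": 0, "rz": 0}, {"dx": 0, "dy": -30, "dz": 0, "rx": 0, "ry": 0, "rz": 0}, {"dx": 0, "dy": -30, "dz": 0, "rx": 0, "ry": 0, "rz": 0}, {"dx": 30, "dy": -10, "dz": -10, "rx": 0, "ry": 0, "rz": 0}, {"dx": 40, "dy": 0, "dz": -10, "rx": 0, "ry": 0, "rz": 0}])

```text
time: 23.35
tool_pos: [478.1, 207.4, 314.1]
tcp_rot: [-1.354, 0.928, -0.933]
contact_force: [1.6, -0.9, 0.4]
gripper_width: 51.5
```

jog_arm(commands=[{"dx": 45, "dy": 0, "dz": -10, "rx": 0, "ry": 0, "rz": 0}, {"dx": 45, "dy": 0, "dz": -10, "rx": 0, "ry": 0, "rz": 0}, {"dx": 40, "dy": 0, "dz": -10, "rx": 0, "ry": 0, "rz": 0}, {"dx": 20, "dy": 0, "dz": 0, "rx": 0, "ry": 0, "rz": 0}, {"dx": 0, "dy": 0, "dz": 0, "rx": 0, "ry": 0, "rz": 0}])

```text
time: 23.85
tool_pos: [504.8, 47.8, 324.1]
tcp_rot: [-1.345, 0.921, -0.943]
contact_force: [-0.1, -0.2, 1.0]
gripper_width: 51.1
```

```bash
python3 - <<'E'
from look import *
y=np.radians(20.8)
rel([473,278,300],tool(y))
look("13",{"side":(200,140,350,290),"top":(165,90,325,215)},[],k=4,nf=3,g=.7)
E
```

```text
t 23.85 pos [504.82   47.768 324.065] F [-0.072 -0.212  1.048] w 51.14926087578442
 shift tool [-226.344   24.569   52.569] turn [-0.021  0.005  0.003] q [ 0.024 -0.137  1.289  0.005  1.969 -0.342]
```

View pics/side13p.png

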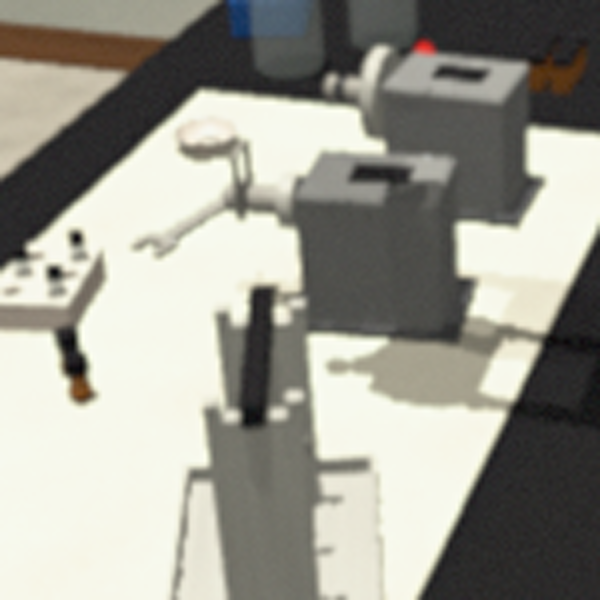

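View pics/top13p.png

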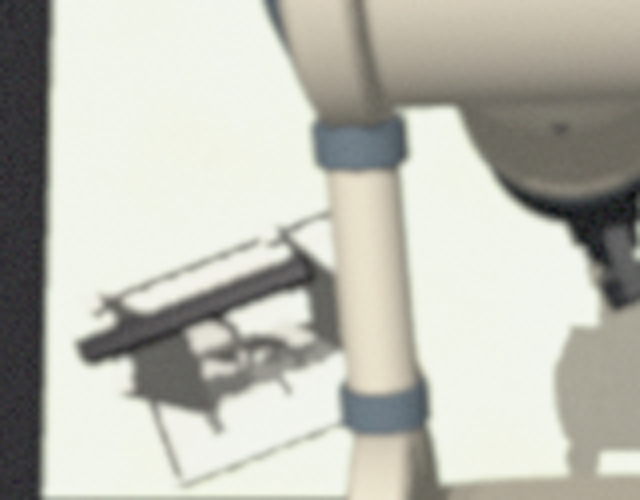

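View pics/top13.png

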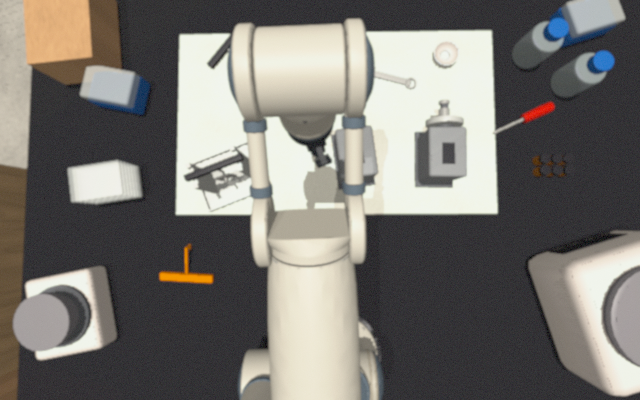

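The large shaft is bare, the small clip is still in its groove, and the pick is seated with the clip on its hook over the tray. The arm touches nothing, so I'll take a last check after a short wait and then hand in.

jog_arm(commands=[{"dx": 40, "dy": 0, "dz": 0, "rx": 0, "ry": 0, "rz": 0}, {"dx": 40, "dy": 0, "dz": 0, "rx": 0, "ry": 0, "rz": 0}, {"dx": 30, "dy": 0, "dz": 0, "rx": 0, "ry": 0, "rz": 0}, {"dx": 10, "dy": 0, "dz": 0, "rx": 0, "ry": 0, "rz": 0}, {"dx": 0, "dy": 0, "dz": 0, "rx": 0, "ry": 0, "rz": 0}, {"dx": 0, "dy": 0, "dz": 0, "rx": 0, "ry": 0, "rz": 0}])

```text
time: 24.75
tool_pos: [549.5, -55.5, 322.6]
tcp_rot: [-1.35, 0.909, -0.925]
contact_force: [1.0, 0.5, -0.4]
gripper_width: 51.4
```

```bash
python3 - <<'E'
from look import *
look("14",{"top":(165,110,285,215)},[],k=5.5,nf=3,g=.7)
E
```

```text
(no output)
```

View pics/top14p.png

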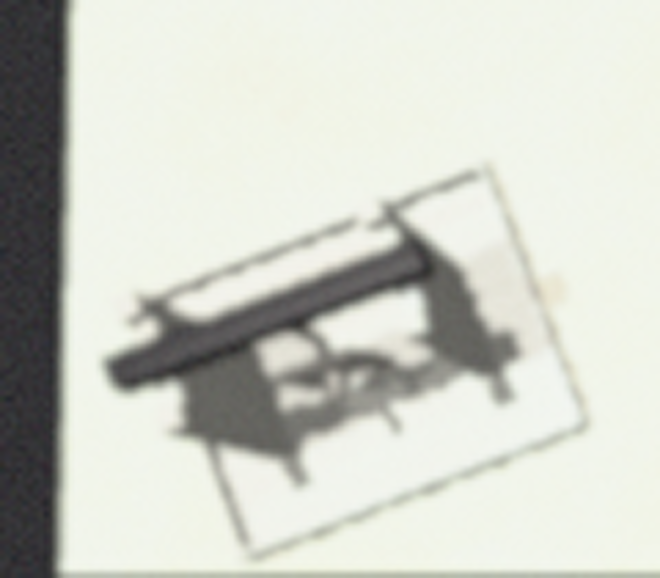

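The pick bar sits across both uprights. Its hook and the clip hang between them, at about (340,380) in the zoomed view, inside the tray outline.

```bash
python3 -c "
from rig import ctrl
print(ctrl.close_job())"
```

```text
the job is handed in; nothing more can be done
None
```

The job is done and handed in at about 25 s of the 64 s allowed. I lifted the black pick from its rest and hooked the loop of the clip on the large-wheel shaft. The pull peaked at about 9.6 N in the readings, and the clip came free. I carried it back on the hook, set the pick into its notches (about 7 N as it seated), let go and moved the arm away.

**Last checks:** In the final pictures the pick bar lies across both uprights, with the clip on the hook above the tray. The large-wheel shaft is bare and the small-wheel clip is still in its groove. The arm was touching nothing, and the gripper never touched a clip.

**Disagreements:** My first reading of the pick's position near the clip was about 5 mm off along the bar between the camera and the arm. I put this down to having counted the bar's dark side faces, and the hook went in without contact. When I set the pick down, single 1 mm steps did not lower it, so I used 2–2.5 mm steps until it seated.

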